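# Find the socket for the drive rail's nut

### The job

The nut that holds the drive mounting rail has to come off, and one of the three deep sockets in the grey tray is the right size for it. Find out which by trying them on the nut, stand those that do not fit back in the tray's pockets mouth down, and finish still gripping the right one, seated upright and fully home over the nut, ready for the ratchet. Leave the canister, the disk box, the screwdriver and the loose rubber foot where they are.

Things in the scene. Friction and masses are not known exactly. Their poses are not given: they have to be found in the camera images.
- nut: hex nut, 17 mm across flats, 8 mm high, top chamfered, on a 30 mm washer 2.5 mm thick; the 10 mm stud ends 4 mm above it. It does not turn. Origin: on its axis at the washer's underside, 28 mm above the cart top; z up; two flats face +y and -y, two corners lie on +x and -x. It sits anywhere along the rail's slot, turned any way
- seat (a point): centre of the washer's top, 30.5 mm above the cart top, where the right socket's mouth comes to rest. It goes down only if its hexagon is turned to the nut's (within about 6 degrees); else it stops on the corners, 6 to 7 mm higher. The two wrong sockets are too small: however turned, they stop on top of the nut, 8 mm higher
- rail: drive mounting rail, a steel channel 260 mm long (its x) and 50 mm wide (y), fixed on two rubber feet, its flat top 28 mm above the cart top. A slot from x = 45 to 95 mm holds the hex nut; at x = -95 mm sits a slotted pan-head screw. Origin: on the cart top under the rail's centre. Rail and tray swap sides of the cart from start to start
- tray: grey moulded socket tray, fixed, 78 mm (x) by 196 mm (y) and 30 mm high, with three round pockets of 29 mm in a row along y, 58 mm apart, their floor 6 mm above the cart top. Origin: centre of its underside
- pocket1 (a point): centre of the floor of the tray's pocket at y = -58 mm
- pocket2 (a point): centre of the floor of the tray's middle pocket
- pocket3 (a point): centre of the floor of the tray's pocket at y = +58 mm
- socket_a: deep steel socket, 26 mm across, 76 mm long, 0.18 kg, mouth down in a pocket of the tray (any of the three, turned any way). Origin: centre of the mouth; z up the axis to the drive end with its square hole. The mouth's hexagon is 24 mm deep, two flats face +y and -y. It may or may not be the one that fits: all three are alike outside. Grip the sleeve 45 to 65 mm above the mouth
- socket_b: deep steel socket, 26 mm across, 76 mm long, 0.18 kg, mouth down in a pocket of the tray (any of the three, turned any way). Origin: centre of the mouth; z up the axis to the drive end with its square hole. The mouth's hexagon is 24 mm deep, two flats face +y and -y. It may or may not be the one that fits; the right one has 0.6 mm of play all round on the nut
- socket_c: deep steel socket, 26 mm across, 76 mm long, 0.18 kg, mouth down in a pocket of the tray (any of the three, turned any way). Origin: centre of the mouth; z up the axis to the drive end with its square hole. The mouth's hexagon is 24 mm deep, two flats face +y and -y. It may or may not be the one that fits. The small round detent hole in each knurled band is on the +y side
- canister: aluminium canister with a knurled screw cap, 72 mm across, 108 mm high; origin under its centre. Not to be disturbed
- flip_box: clear acrylic flip box of disks, 120 by 105 mm, 100 mm high; origin under its centre. Not to be disturbed
- screwdriver: yellow-handled screwdriver, 190 mm long, lying along its x; origin at the middle of its length, on the cart top. Not to be disturbed
- bumper: squat grey rubber bumper foot, 42 mm across, 20 mm high; origin under its centre. Not to be disturbed

How it is judged:
On the way:
1. a socket has been taken out of the tray and brought upright to the nut (((horizontal distance between socket_a and nut below 0.006 m and z of socket_a in the frame of nut below 0.03 m and angle between socket_a's own z axis and vertical below 0.15 rad and contact force between the fingers and socket_a above 1 N) or (horizontal distance between socket_b and nut below 0.006 m and z of socket_b in the frame of nut below 0.03 m and angle between socket_b's own z axis and vertical below 0.15 rad and contact force between the fingers and socket_b above 1 N) or (horizontal distance between socket_c and nut below 0.006 m and z of socket_c in the frame of nut below 0.03 m and angle between socket_c's own z axis and vertical below 0.15 rad and contact force between the fingers and socket_c above 1 N))), for 0.1 s.
At the end, for the whole second after the job is handed in: The fitting socket is over the nut, mouth within 3 mm of the washer and of the nut's axis, upright within 4 degrees, at rest, gripped by the fingers (over 3 N); the other two stand mouth down in tray pockets, within 4 mm of the pocket floor and 6 degrees of upright (((z of socket_a in the frame of nut between -0.001 and 0.0055 m and horizontal distance between socket_a and nut below 0.003 m and angle between socket_a's own z axis and vertical below 0.07 rad and contact force between the fingers and socket_a above 3 N and linear speed of socket_a below 0.02 m/s and z of each of socket_b, socket_c in the frame of tray below 0.01 m and x of socket_b in the frame of tray between -0.02 and 0.02 m and y of socket_b in the frame of tray between -0.08 and 0.08 m and angle between each of socket_b, socket_c's own z axis and vertical below 0.1 rad and x of socket_c in the frame of tray between -0.02 and 0.02 m and y of socket_c in the frame of tray between -0.08 and 0.08 m) or (z of socket_b in the frame of nut between -0.001 and 0.0055 m and horizontal distance between socket_b and nut below 0.003 m and angle between socket_b's own z axis and vertical below 0.07 rad and contact force between the fingers and socket_b above 3 N and linear speed of socket_b below 0.02 m/s and z of each of socket_a, socket_c in the frame of tray below 0.01 m and x of socket_a in the frame of tray between -0.02 and 0.02 m and y of socket_a in the frame of tray between -0.08 and 0.08 m and angle between each of socket_a, socket_c's own z axis and vertical below 0.1 rad and x of socket_c in the frame of tray between -0.02 and 0.02 m and y of socket_c in the frame of tray between -0.08 and 0.08 m) or (z of socket_c in the frame of nut between -0.001 and 0.0055 m and horizontal distance between socket_c and nut below 0.003 m and angle between socket_c's own z axis and vertical below 0.07 rad and contact force between the fingers and socket_c above 3 N and linear speed of socket_c below 0.02 m/s and z of each of socket_a, socket_b in the frame of tray below 0.01 m and x of socket_a in the frame of tray between -0.02 and 0.02 m and y of socket_a in the frame of tray between -0.08 and 0.08 m and angle between each of socket_a, socket_b's own z axis and vertical below 0.1 rad and x of socket_b in the frame of tray between -0.02 and 0.02 m and y of socket_b in the frame of tray between -0.08 and 0.08 m))); the arm keeps its last pose, push and grip.
It fails at once if the canister is shifted by more than 3 cm (distance of canister from where it was at the start of the episode above 0.03 m).
It fails at once if the disk box is shifted by more than 3 cm (distance of flip_box from where it was at the start of the episode above 0.03 m).
It fails at once if the screwdriver is shifted by more than 3 cm (distance of screwdriver from where it was at the start of the episode above 0.03 m).
It fails at once if the loose rubber foot is shifted by more than 3 cm (distance of bumper from where it was at the start of the episode above 0.03 m).
It also fails if it takes over 72 s, if anything falls off the work surface, if the arm or the gripper's body presses on something with over 40 N, if the wrist force passes 120 N, or if a joint passes its speed limit or range.

### The arm

A 6-joint arm with a two-finger parallel gripper is mounted at the origin on the work surface. World frame = base frame: x ahead of the robot, y to its left, z up, the work surface at z = 0. Lengths are in m, angles in rad, forces in N, time in s.
With the tool pointing down it reaches from about 0.375 to 0.975 m from the base axis. Payload 3.8 kg.
Tool frame: the origin (TCP) lies midway between the tips of the shut fingers; the grasp point (between the pads) lies 19 mm behind it; z points along the fingers, y is the line along which they close (so a half turn about z gives the same grasp; the last joint's range is limited). The gripper opens to 85 mm and grips with 20 to 120 N. Pads are 22 mm wide; open, the fingers measure 114 mm over their backs; the gripper's body (76 mm by 85 mm) begins 54 mm behind the grasp point. The pads swing forward as they close: fully open they stand 13 mm farther back than shut.
Start: joints at [-1.165, 0.264, 1.604, -0, 1.274, -0.037], TCP at [0.289, -0.61, 0.231] pointing down, gripper open.
Joint ranges: [-2.63, 2.63], [-0.94, 2.18], [0.31, 2.57], [-1.31, 4.45], [0, 2.66], [-2.55, 2.55]. Speed limits (rad/s): [2.57, 2.57, 3.14, 3.14, 3.14, 3.14].

### API

Orientations are given as a rotation vector (axis times angle).
In Python, from workcell import status, read_camera, workorder, masks_of gives the robot as it stands.
- The arm moves only by the tool drive_tool, never from a script. Its argument "rows" is a list of rows, each a list of 7 numbers: the turn, a rotation vector about the tool's x, y, z in degrees, then the shift along the tool's x, y, z in m, then the opening, from 0 (shut) to 1 (fully open). In form: [[ax, ay, az, tx, ty, tz, claw], ...]. A call has 1 to 8 rows; each row shifts and turns the commanded pose from where the row before left it, along the tool's axes as they then stand; what a row does not reach is not made up. A row lasts 1/12 s, in which the tool goes at most 41.7 mm and 7.16 degrees, less where a joint would pass 70% of its speed; a pose out of reach is approached as far as the arm can. A call is refused whole if a number of a shift passes 0.0417 or a number of a turn 7.16, either way. A call with a gripper value outside its range is refused whole. The fingers move at their own pace and stop on an object; "force" is the grip in N (left out, the last holds). Time passes only in rows, so rows that do not move let the fingers close. It gives the time, the measured TCP pose, the force, the opening and the grip force at its end, in the units of the state.
- status.read_state(): the state, without advancing time (a new reading comes with each control period).
- read_camera(name): name is "side" or "top" or "wrist"; returns a dict with "color" (384x512x3 uint8, red, green, blue), "intrinsics" (3x3 intrinsics, pixels), "world_from_camera" (4x4, takes a point from camera to world coordinates); the wrist camera has in their place "mount" (4x4, takes a point from camera to tool coordinates, whose origin is the TCP and whose axes are the flange's). Camera axes: x right, y up, looking along -z (the intrinsics and any distortion apply to the point x, -y, -z); pixel columns grow to the right and rows downward; lengths in m; the calibration is good to about 2 mm. A picture is of the moment at which its call begins: read the wrist's pose just before it. There is no depth.
- workorder.finish_job(): hands the job in; it is judged then, once.
Trained networks look in a picture, given as the dict that the camera call returned (one of the last four; its "shot" number tells which), for a name from the list of things; names that differ only in an ending like _2 or _b are one class to them, and where a whole thing is asked for, a point or a joint stands for the part that bears it (a point fixed in the world has none). Each returns a list of dicts, best first, with "score" (0 to 1); they miss things now and then, are a little off and sometimes report something else, mostly with a low value. They report only what shows in the picture. A call takes as long as a camera call.
- masks_of(picture, name): "mask" (384x512 bool, what is visible of it) and "bbox" ([left, top, right, bottom] in pixels, round what is visible of it).
The state is a dict: "time": time; "q": joint angles; "joint_vel": joint speeds; "joint_torque": joint torques, N m; "tool_pos": TCP position; "tcp_rot": TCP orientation; "wrist_force": force on the tool from outside, world axes, zero at the start; "torque": the same for the moment, N m; "width": opening from 0.0 (shut) to 1.0 (fully open); "grip_force": force on a finger pad.
Only numpy, scipy, OpenCV 4.12 (cv2) and the standard library are available. Lean on these libraries where they do the work, as an engineer would, in place of code of your own. Each camera call takes 0.05 s, during which the arm holds its last target. There are 200 camera calls.

## Working session

There is one attempt and no reset: what is moved stays moved. The work goes in short steps, Python scripts to look and compute and a tool call to move; the robot and the scene stay as the last step left them, time stands still between calls to the robot, and variables do not carry over. Pictures are saved under pics/ and viewed, at most 10 in all, crops included, and the job is handed in when it is done.

Besides the shell and the picture viewer there is one more tool, called by a JSON object that holds its "api" and its "payload". drive_tool: Moves the arm, as the interface text tells. Its arguments: {"type":"object","properties":{"rows":{"type":"array"},"force":{"type":"number"}},"required":["rows"]}

```bash
mkdir -p pics; ls; python3 - <<'E'
from workcell import status, read_camera, masks_of
import cv2,numpy as np
s=status.read_state(); print({k:np.round(v,4) for k,v in s.items()})
np.set_printoptions(suppress=True,precision=4)
for n in ("top","side","wrist"):
    p=read_camera(n); cv2.imwrite(f"pics/{n}0.png",p["color"][:,:,::-1])
    print(n,p["intrinsics"],p.get("world_from_camera",p.get("mount")),[k for k in p])
    for t in ("nut","rail","tray","socket_a","canister","flip_box","screwdriver","bumper"):
        print(t,[(round(float(d["score"]),2),list(np.round(d["bbox"]))) for d in masks_of(p,t)][:4])
a=cv2.imread("pics/top0.png");b=cv2.imread("pics/side0.png")
cv2.imwrite("pics/top0x.png",cv2.resize(a,(800,600),interpolation=cv2.INTER_CUBIC))
cv2.imwrite("pics/side0x.png",cv2.resize(b,(800,600),interpolation=cv2.INTER_CUBIC))
E
```

```text
pics
{'time': np.float64(0.0), 'q': array([-1.1649,  0.2648,  1.6054,  0.    ,  1.2737, -0.0369]), 'joint_vel': array([ 0.0006, -0.0017,  0.0012,  0.0008,  0.0012,  0.0028]), 'joint_torque': array([ 0.00000e+00, -5.15116e+01, -3.67316e+01, -2.00000e-04,
        1.29000e-02,  0.00000e+00]), 'tool_pos': array([ 0.2889, -0.6092,  0.2299]), 'tcp_rot': array([-3.0627e+00, -6.8940e-01,  6.0000e-04]), 'wrist_force': array([-0.1161, -0.5107, -0.3846]), 'torque': array([-0.0068, -0.0146,  0.0095]), 'grip_force': np.float64(0.0), 'width': np.float64(1.0009)}
top [[490.8657   0.     259.8901]
 [  0.     490.8657 187.9742]
 [  0.       0.       1.    ]] [[ 0.0013  0.9973 -0.0729  0.5491]
 [-1.      0.0014  0.0016 -0.0216]
 [ 0.0017  0.0729  0.9973  1.3402]
 [ 0.      0.      0.      1.    ]] ['color', 'intrinsics', 'world_from_camera', 'shot']
nut []
rail [(0.87, [np.float64(301.0), np.float64(186.0), np.float64(336.0), np.float64(283.0)]), (0.7, [np.float64(146.0), np.float64(225.0), np.float64(227.0), np.float64(266.0)])]
tray [(0.8, [np.float64(147.0), np.float64(223.0), np.float64(226.0), np
[... 1890 characters left out ...]
np.float64(105.0), np.float64(368.0), np.float64(154.0)]), (0.64, [np.float64(209.0), np.float64(235.0), np.float64(286.0), np.float64(310.0)])]
screwdriver [(0.64, [np.float64(194.0), np.float64(162.0), np.float64(246.0), np.float64(180.0)])]
bumper [(0.75, [np.float64(237.0), np.float64(201.0), np.float64(252.0), np.float64(214.0)])]
wrist [[338.6571   0.     253.8479]
 [  0.     338.6571 189.4091]
 [  0.       0.       1.    ]] [[ 0.0001  0.9512  0.3087  0.0784]
 [ 1.     -0.0001 -0.      0.0003]
 [-0.      0.3087 -0.9512 -0.1421]
 [ 0.      0.      0.      1.    ]] ['color', 'intrinsics', 'mount', 'shot']
nut []
rail []
tray []
socket_a []
canister []
flip_box []
screwdriver []
bumper []
```

View pics/top0x.png

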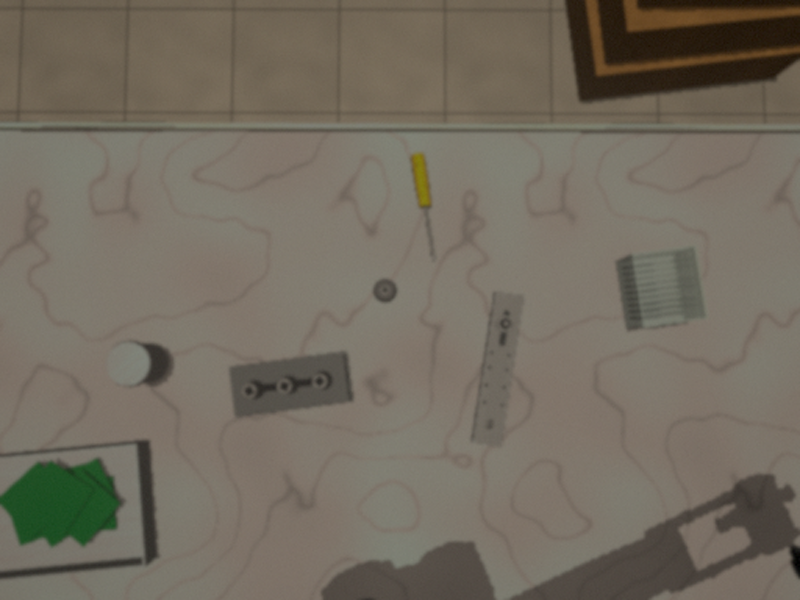

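View pics/side0x.png

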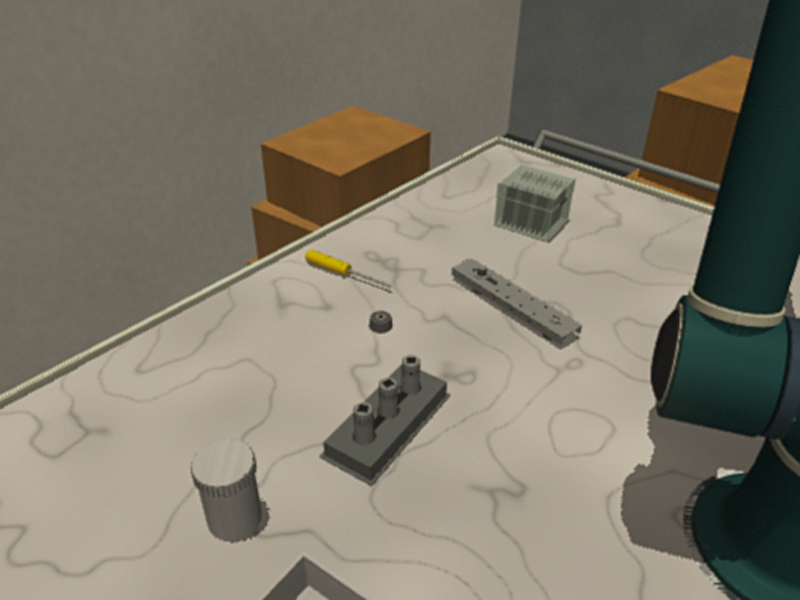

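The top view shows the tray left of centre with sockets at about (252,390), (286,386) and (320,380), and the rail at (497,370) with its nut near (505,322). The bumper is at (385,290), the screwdriver at (425,205), the canister at (135,362) and the disk box at (660,290). The side view agrees. Next I'll work out rough positions.

```bash
cat > h.py <<'E'
from workcell import status, read_camera, masks_of, workorder
import cv2,numpy as np
from scipy.spatial.transform import Rotation as R
np.set_printoptions(suppress=True,precision=4)
def tool():
    s=status.read_state(); T=np.eye(4); T[:3,:3]=R.from_rotvec(s["tcp_rot"]).as_matrix(); T[:3,3]=s["tool_pos"]; return T
def shot(n,name=None):
    T=tool(); p=read_camera(n)
    p["W"]=T@p["mount"] if n=="wrist" else p["world_from_camera"]
    if name: cv2.imwrite(f"pics/{name}.png",p["color"][:,:,::-1])
    return p
def to_plane(p,uv,z):
    uv=np.atleast_2d(uv); K=p["intrinsics"]; W=p["W"]
    d=np.c_[(uv[:,0]-K[0,2])/K[0,0],-(uv[:,1]-K[1,2])/K[1,1],-np.ones(len(uv))]@W[:3,:3].T
    return W[:3,3]+d*((z-W[2,3])/d[:,2])[:,None]
def project(p,X):
    c=(np.atleast_2d(X)-p["W"][:3,3])@p["W"][:3,:3]; K=p["intrinsics"]
    return np.c_[K[0,0]*c[:,0]/-c[:,2]+K[0,2],K[1,1]*c[:,1]/c[:,2]+K[1,2]]
def yaw(v): return np.degrees(np.arctan2(v[1],v[0]))
def show(): 
    s=status.read_state(); T=tool(); print("t",round(s["time"],2),"tcp",s["tool_pos"],"q",s["q"],"toolx yaw",yaw(T[:3,0]),"tooly yaw",yaw(T[:3,1]),"tilt",np.degrees(np.arccos(-T[2,2])),"F",s["wrist_force"],"w",round(s["width"],3),"g",round(s["grip_force"],1))
E
python3 - <<'E'
from h import *
p=shot("top"); show()
k=512/800
for n,uv,z in [("s1",(252,390),.082),("s2",(286,386),.082),("s3",(320,380),.082),("nut",(505,322),.037),("screw",(490,425),.03)]:
    print(n,to_plane(p,np.array(uv)*k,z)[0])
for n,z in [("rail",.028),("tray",.03)]:
    for d in masks_of(p,n)[:1]:
        c=max(cv2.findContours(d["mask"].astype(np.uint8),0,2)[0],key=len)[:,0,:]
        w=to_plane(p,c,z)[:,:2].astype(np.float32); print(n,d["score"],cv2.minAreaRect(w))
E
```

```text
t 1.4 tcp [ 0.2892 -0.6099  0.2313] q [-1.1649  0.2639  1.604   0.      1.2737 -0.0369] toolx yaw 25.369455131348655 tooly yaw -64.63054483964163 tilt 0.003071230418378111 F [-0.6135  0.4624  0.0397] w 1.003 g 0.0
s1 [0.4834 0.2272 0.082 ]
s2 [0.4899 0.1719 0.082 ]
s3 [0.4997 0.1165 0.082 ]
nut [ 0.5964 -0.1919  0.037 ]
screw [ 0.4223 -0.1661  0.03  ]
rail 0.78 ((0.5200515985488892, -0.1780121922492981), (0.05310271680355072, 0.2596677839756012), 80.66709899902344)
tray 0.95 ((0.49292460083961487, 0.17349743843078613), (0.0877610445022583, 0.20337249338626862), 7.539695739746094)
```

```bash
cat >> h.py <<'E'
def plan(xyz,yw=None,claw=1,step=.040):
    """rows from the present pose to TCP xyz with tool x at world yaw yw, tool down"""
    T=tool(); y=yaw(T[:3,0]); p=T[:3,3].copy(); yw=y if yw is None else yw
    dy=yw-y; d=np.array(xyz)-p; n=max(1,int(np.ceil(max(np.linalg.norm(d)/step,abs(dy)/7.0))))
    print("d",d,"dyaw",dy,"rows",n)
    for i in range(n):
        a=np.radians(y); ex=np.array([np.cos(a),np.sin(a),0]); ey=np.array([np.sin(a),-np.cos(a),0])
        g=(np.array(xyz)-p)/(n-i); t=np.round([g@ex,g@ey,-g[2]],3 if i<n-1 else 4)
        az=round(-(yw-y)/(n-i),1); p=p+ex*t[0]+ey*t[1]; p[2]-=t[2]; y-=az
        print([0,0,float(az),*map(float,t),claw],end=",\n" if i%8==7 else ",")
    print()
E
python3 - <<'E'
from h import *
plan([.594,-.19,.125],110)
E
```

```text
d [ 0.3048  0.4199 -0.1063] dyaw 84.63134135145864 rows 14
[0, 0, -6.0, 0.033, -0.018, 0.008, 1],[0, 0, -6.0, 0.034, -0.014, 0.008, 1],[0, 0, -6.1, 0.035, -0.011, 0.008, 1],[0, 0, -6.0, 0.036, -0.007, 0.007, 1],[0, 0, -6.1, 0.037, -0.003, 0.008, 1],[0, 0, -6.0, 0.037, 0.001, 0.007, 1],[0, 0, -6.1, 0.037, 0.005, 0.008, 1],[0, 0, -6.0, 0.036, 0.009, 0.007, 1],
[0, 0, -6.1, 0.035, 0.013, 0.008, 1],[0, 0, -6.0, 0.033, 0.016, 0.007, 1],[0, 0, -6.1, 0.032, 0.019, 0.008, 1],[0, 0, -6.0, 0.029, 0.023, 0.007, 1],[0, 0, -6.1, 0.027, 0.026, 0.008, 1],[0, 0, -6.0, 0.0238, 0.0282, 0.0073, 1],
```

{"api": "drive_tool", "payload": {"rows": [[0,0,-6.0,0.033,-0.018,0.008,1],[0,0,-6.0,0.034,-0.014,0.008,1],[0,0,-6.1,0.035,-0.011,0.008,1],[0,0,-6.0,0.036,-0.007,0.007,1],[0,0,-6.1,0.037,-0.003,0.008,1],[0,0,-6.0,0.037,0.001,0.007,1],[0,0,-6.1,0.037,0.005,0.008,1],[0,0,-6.0,0.036,0.009,0.007,1]]}}

```text
time: 2.17
tool_pos: [0.4638, -0.3684, 0.1701]
tcp_rot: [2.509, 1.889, 0.0]
wrist_force: [0.7, -0.6, 0.5]
width: 0.996
grip_force: 0.0
```

{"api": "drive_tool", "payload": {"rows": [[0,0,-6.1,0.035,0.013,0.008,1],[0,0,-6.0,0.033,0.016,0.007,1],[0,0,-6.1,0.032,0.019,0.008,1],[0,0,-6.0,0.029,0.023,0.007,1],[0,0,-6.1,0.027,0.026,0.008,1],[0,0,-6.0,0.024,0.028,0.007,1],[0,0,0,0,0,0,1],[0,0,0,0,0,0,1]]}}

```text
time: 2.83
tool_pos: [0.5943, -0.1878, 0.1246]
tcp_rot: [-1.798, -2.575, 0.001]
wrist_force: [-0.3, 0.2, -0.6]
width: 1.001
grip_force: 0.0
```

```bash
python3 - <<'E'
from h import *
show(); p=shot("wrist","w1")
for n in ("nut","rail","screwdriver"):
    print(n,[(round(float(d["score"]),2),np.round(d["bbox"])) for d in masks_of(p,n)][:3])
a=p["color"][:,:,::-1]; cv2.imwrite("pics/w1x.png",cv2.resize(a,(800,600),interpolation=cv2.INTER_CUBIC))
plan([.594,-.19,.125],-70)
E
```

```text
t 2.83 tcp [ 0.5943 -0.1878  0.1246] q [-0.3459  0.2533  1.8224 -0.0001  1.067  -0.6976] toolx yaw 110.15307727253253 tooly yaw 20.153108429597857 tilt 0.06209907950877086 F [-0.3265  0.1895 -0.5817] w 1.001 g 0.0
nut [(0.65, array([233., 182., 274., 217.]))]
rail [(0.94, array([  1.,  21., 329., 256.]))]
screwdriver [(0.59, array([452.,  91., 512., 109.]))]
d [ 0.0006  0.0009 -0.0007] dyaw -179.86498684194342 rows 26
[0, 0, 6.9, 0.0, 0.0, 0.0, 1],[0, 0, 6.9, 0.0, 0.0, 0.0, 1],[0, 0, 6.9, 0.0, 0.0, 0.0, 1],[0, 0, 6.9, 0.0, 0.0, 0.0, 1],[0, 0, 6.9, 0.0, 0.0, 0.0, 1],[0, 0, 6.9, 0.0, 0.0, 0.0, 1],[0, 0, 6.9, 0.0, 0.0, 0.0, 1],[0, 0, 6.9, 0.0, 0.0, 0.0, 1],
[0, 0, 6.9, 0.0, -0.0, 0.0, 1],[0, 0, 6.9, 0.0, -0.0, 0.0, 1],[0, 0, 6.9, 0.0, -0.0, 0.0, 1],[0, 0, 6.9, 0.0, -0.0, 0.0, 1],[0, 0, 6.9, 0.0, -0.0, 0.0, 1],[0, 0, 6.9, 0.0, -0.0, 0.0, 1],[0, 0, 6.9, 0.0, -0.0, 0.0, 1],[0, 0, 6.9, 0.0, -0.0, 0.0, 1],
[0, 0, 6.9, 0.0, -0.0, 0.0, 1],[0, 0, 7.0, 0.0, -0.0, 0.0, 1],[0, 0, 6.9, 0.0, -0.0, 0.0, 1],[0, 0, 7.0, 0.0, -0.0, 0.0, 1],[0, 0, 6.9, 0.0, -0.0, 0.0, 1],[0, 0, 7.0, -0.0, -0.0, 0.0, 1],[0, 0, 6.9, -0.0, -0.0, 0.0, 1],[0, 0, 7.0, -0.0, -0.0, 0.0, 1],
[0, 0, 6.9, -0.0, -0.001, 0.0, 1],[0, 0, 7.0, -0.0004, -0.0, 0.0007, 1],
```

View pics/w1x.png

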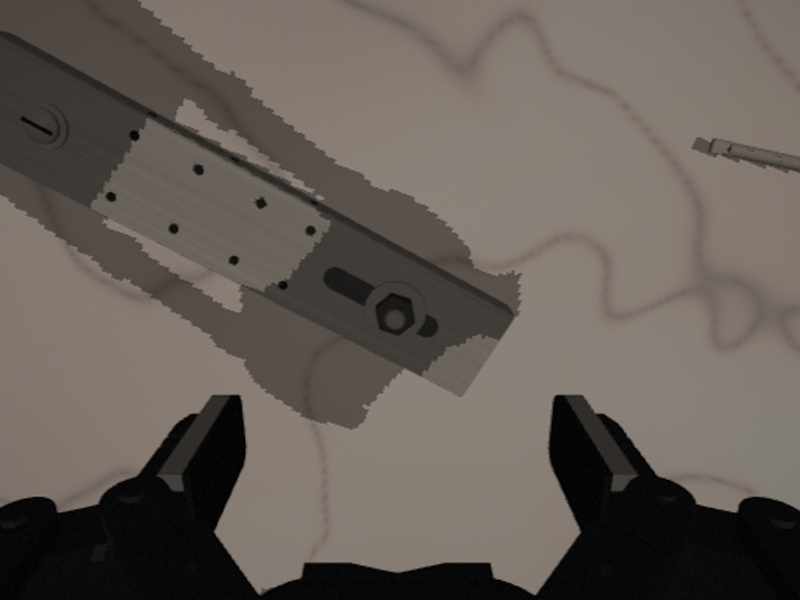

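The wrist view shows the hex nut on its washer at about (395,312) in the 800-px picture, and the screw at (43,127). I'll look again half a turn round, so that the camera mount error cancels.

{"api": "drive_tool", "payload": {"rows": [[0,0,7,0,0,0,1],[0,0,7,0,0,0,1],[0,0,7,0,0,0,1],[0,0,7,0,0,0,1],[0,0,7,0,0,0,1],[0,0,7,0,0,0,1],[0,0,7,0,0,0,1],[0,0,7,0,0,0,1]]}}

```text
time: 3.7
tool_pos: [0.5932, -0.1915, 0.1259]
tcp_rot: [2.805, 1.413, 0.001]
wrist_force: [-0.3, -0.2, -0.1]
width: 1.0
grip_force: 0.0
```

{"api": "drive_tool", "payload": {"rows": [[0,0,7,0,0,0,1],[0,0,7,0,0,0,1],[0,0,7,0,0,0,1],[0,0,7,0,0,0,1],[0,0,7,0,0,0,1],[0,0,7,0,0,0,1],[0,0,7,0,0,0,1],[0,0,7,0,0,0,1]]}}

```text
time: 4.37
tool_pos: [0.5932, -0.1915, 0.1259]
tcp_rot: [3.14, -0.07, 0.001]
wrist_force: [0.2, 0.6, 0.0]
width: 1.002
grip_force: 0.0
```

{"api": "drive_tool", "payload": {"rows": [[0,0,7,0,0,0,1],[0,0,7,0,0,0,1],[0,0,7,0,0,0,1],[0,0,7,0,0,0,1],[0,0,7,0,0,0,1],[0,0,7,0,0,0,1],[0,0,7,0,0,0,1],[0,0,7,0,0,0,1]]}}

```text
time: 5.03
tool_pos: [0.5932, -0.1915, 0.1259]
tcp_rot: [2.74, -1.536, 0.001]
wrist_force: [0.6, -0.4, 0.7]
width: 0.998
grip_force: 0.0
```

{"api": "drive_tool", "payload": {"rows": [[0,0,7,0,0,0,1],[0,0,5,0,0,0,1],[0,0,0,0,0,0,1],[0,0,0,0,0,0,1]]}}

```text
time: 5.37
tool_pos: [0.5933, -0.191, 0.1257]
tcp_rot: [-2.573, 1.802, -0.001]
wrist_force: [-0.2, 0.0, 0.2]
width: 0.997
grip_force: 0.0
```

```bash
python3 - <<'E'
from h import *
import pickle
show(); p=shot("wrist","w2")
m=[(round(float(d["score"]),2),np.round(d["bbox"])) for d in masks_of(p,"nut")][:3]; print(m)
pickle.dump(p,open("w2.pkl","wb"))
# nut crops rectified to the nut-top plane, 0.1 mm per pixel, world aligned (x up-> right, y up)
def rect(p,c,z,half=.02,s=.0001):
    n=int(2*half/s); 
    src=np.array([[c[0]-half,c[1]+half,z],[c[0]+half,c[1]+half,z],[c[0]+half,c[1]-half,z],[c[0]-half,c[1]-half,z]])
    H=cv2.getPerspectiveTransform(project(p,src).astype(np.float32),np.float32([[0,0],[n,0],[n,n],[0,n]]))
    return cv2.warpPerspective(p["color"][:,:,::-1],H,(n,n),flags=cv2.INTER_CUBIC)
p1=dict(p); p1["color"]=cv2.imread("pics/w1.png")[:,:,::-1]
T=np.eye(4); T[:3,:3]=R.from_rotvec([-1.798,-2.575,.001]).as_matrix(); T[:3,3]=[.5943,-.1878,.1246]; p1["W"]=T@p["mount"]
pickle.dump(p1,open("w1.pkl","wb"))
c=(.594,-.19)
ims=[]
for q in (p1,p):
  for z in (.0305,.0385):
    ims.append(rect(q,c,z))
im=np.vstack([np.hstack(ims[:2]),np.hstack(ims[2:])]); im=cv2.convertScaleAbs(im,alpha=2)
cv2.imwrite("pics/nutcmp.png",cv2.resize(im,(600,600),interpolation=cv2.INTER_AREA))
E
```

```text
t 5.37 tcp [ 0.5933 -0.191   0.1257] q [-0.3514  0.2513  1.8228 -0.0001  1.0669  2.4413] toolx yaw -70.00599170829878 tooly yaw -160.00598261686315 tilt 0.03272195379188216 F [-0.2132  0.0159  0.1691] w 0.997 g 0.0
[]
```

View pics/nutcmp.png

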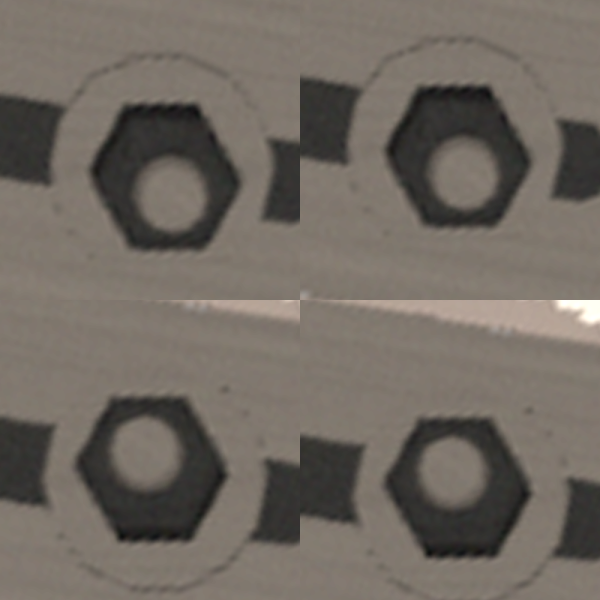

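In the crops (40 mm square each) the nut's flats face world ±y to within about 2°. Its centre comes out near (0.595, -0.193). I'll average the pose noise here and plan the trip to the tray.

```bash
python3 - <<'E'
from h import *
L=[]
for i in range(8):
    read_camera("wrist"); L.append(status.read_state()["tool_pos"])
print(np.array(L)); print(np.mean(L,0),np.std(L,0))
plan([.486,.172,.185],98,step=.04)
E
```

```text
[[ 0.5935 -0.1904  0.1255]
 [ 0.5936 -0.1902  0.1254]
 [ 0.5937 -0.19    0.1254]
 [ 0.5937 -0.1899  0.1253]
 [ 0.5937 -0.1898  0.1253]
 [ 0.5937 -0.1898  0.1253]
 [ 0.5938 -0.1897  0.1253]
 [ 0.5938 -0.1897  0.1252]]
[ 0.5937 -0.1899  0.1253] [0.0001 0.0002 0.0001]
d [-0.1078  0.3617  0.0598] dyaw 168.00898471706617 rows 25
[0, 0, -6.7, -0.015, -0.001, -0.002, 1],[0, 0, -6.7, -0.015, -0.003, -0.002, 1],[0, 0, -6.7, -0.014, -0.004, -0.002, 1],[0, 0, -6.7, -0.014, -0.006, -0.002, 1],[0, 0, -6.7, -0.013, -0.008, -0.002, 1],[0, 0, -6.7, -0.012, -0.009, -0.002, 1],[0, 0, -6.7, -0.011, -0.01, -0.003, 1],[0, 0, -6.7, -0.01, -0.012, -0.002, 1],
[0, 0, -6.7, -0.008, -0.013, -0.003, 1],[0, 0, -6.7, -0.007, -0.014, -0.002, 1],[0, 0, -6.7, -0.005, -0.014, -0.003, 1],[0, 0, -6.7, -0.003, -0.015, -0.002, 1],[0, 0, -6.7, -0.002, -0.015, -0.003, 1],[0, 0, -6.7, 0.0, -0.015, -0.002, 1],[0, 0, -6.7, 0.002, -0.015, -0.003, 1],[0, 0, -6.8, 0.004, -0.015, -0.002, 1],
[0, 0, -6.7, 0.005, -0.014, -0.003, 1],[0, 0, -6.8, 0.007, -0.013, -0.002, 1],[0, 0, -6.7, 0.008, -0.012, -0.003, 1],[0, 0, -6.8, 0.01, -0.011, -0.002, 1],[0, 0, -6.7, 0.011, -0.01, -0.003, 1],[0, 0, -6.8, 0.012, -0.009, -0.002, 1],[0, 0, -6.7, 0.013, -0.008, -0.003, 1],[0, 0, -6.8, 0.014, -0.006, -0.002, 1],
[0, 0, -6.7, 0.015, -0.0036, -0.0028, 1],
```

{"api": "drive_tool", "payload": {"rows": [[0,0,-6.7,-0.015,-0.001,-0.002,1],[0,0,-6.7,-0.015,-0.003,-0.002,1],[0,0,-6.7,-0.014,-0.004,-0.002,1],[0,0,-6.7,-0.014,-0.006,-0.002,1],[0,0,-6.7,-0.013,-0.008,-0.002,1],[0,0,-6.7,-0.012,-0.009,-0.002,1],[0,0,-6.7,-0.011,-0.01,-0.003,1],[0,0,-6.7,-0.01,-0.012,-0.002,1]]}}

```text
time: 6.53
tool_pos: [0.5593, -0.0732, 0.1426]
tcp_rot: [3.111, -0.439, 0.001]
wrist_force: [0.6, -0.0, -0.2]
width: 0.998
grip_force: 0.0
```

{"api": "drive_tool", "payload": {"rows": [[0,0,-6.7,-0.008,-0.013,-0.003,1],[0,0,-6.7,-0.007,-0.014,-0.002,1],[0,0,-6.7,-0.005,-0.014,-0.003,1],[0,0,-6.7,-0.003,-0.015,-0.002,1],[0,0,-6.7,-0.002,-0.015,-0.003,1],[0,0,-6.7,0.0,-0.015,-0.002,1],[0,0,-6.7,0.002,-0.015,-0.003,1],[0,0,-6.8,0.004,-0.015,-0.002,1]]}}

```text
time: 7.2
tool_pos: [0.525, 0.0438, 0.1626]
tcp_rot: [2.974, 1.013, 0.001]
wrist_force: [-0.1, 0.7, -0.6]
width: 0.997
grip_force: 0.0
```

{"api": "drive_tool", "payload": {"rows": [[0,0,-6.7,0.005,-0.014,-0.003,1],[0,0,-6.8,0.007,-0.013,-0.002,1],[0,0,-6.7,0.008,-0.012,-0.003,1],[0,0,-6.8,0.01,-0.011,-0.002,1],[0,0,-6.7,0.011,-0.01,-0.003,1],[0,0,-6.8,0.012,-0.009,-0.002,1],[0,0,-6.7,0.013,-0.008,-0.003,1],[0,0,-6.8,0.014,-0.006,-0.002,1]]}}

```text
time: 7.87
tool_pos: [0.4898, 0.1578, 0.1826]
tcp_rot: [2.19, 2.253, 0.001]
wrist_force: [0.4, 0.4, 0.5]
width: 0.997
grip_force: 0.0
```

{"api": "drive_tool", "payload": {"rows": [[0,0,-6.7,0.015,-0.004,-0.003,1],[0,0,0,0,0,0,1],[0,0,0,0,0,0,1],[0,0,0,0,0,0,1],[0,0,0,0,0,0,1]]}}

```text
time: 8.28
tool_pos: [0.4858, 0.1713, 0.1851]
tcp_rot: [2.064, 2.368, -0.001]
wrist_force: [0.1, 0.7, 0.0]
width: 1.001
grip_force: 0.0
```

```bash
python3 - <<'E'
from h import *
import pickle
show(); p=shot("wrist","w3"); pickle.dump(p,open("w3.pkl","wb"))
for d in masks_of(p,"socket_a")[:4]:
    print(round(float(d["score"]),2),np.round(d["bbox"]))
for d in masks_of(p,"tray")[:1]:
    c=max(cv2.findContours(d["mask"].astype(np.uint8),0,2)[0],key=len)[:,0,:]
    print("tray",d["score"],np.round(d["bbox"]),cv2.minAreaRect(to_plane(p,c,.03)[:,:2].astype(np.float32)))
a=p["color"][:,:,::-1]; cv2.imwrite("pics/w3x.png",cv2.resize(cv2.convertScaleAbs(a,alpha=1.6),(800,600),interpolation=cv2.INTER_CUBIC))
E
```

```text
t 8.28 tcp [0.4858 0.1713 0.1851] q [ 0.2909 -0.0045  1.9931 -0.0004  1.1533  0.1538] toolx yaw 97.85957187395539 tooly yaw 7.859565831027224 tilt 0.02688944281450988 F [0.0523 0.673  0.0271] w 1.001 g 0.0
0.92 [243.  86. 281. 127.]
0.86 [244. 156. 278. 201.]
0.6 [246. 211. 277. 269.]
tray 0.68 [211.  50. 308. 262.] ((0.48858165740966797, 0.17622920870780945), (0.08119211345911026, 0.198374941945076), 7.862098217010498)
```

View pics/w3x.png

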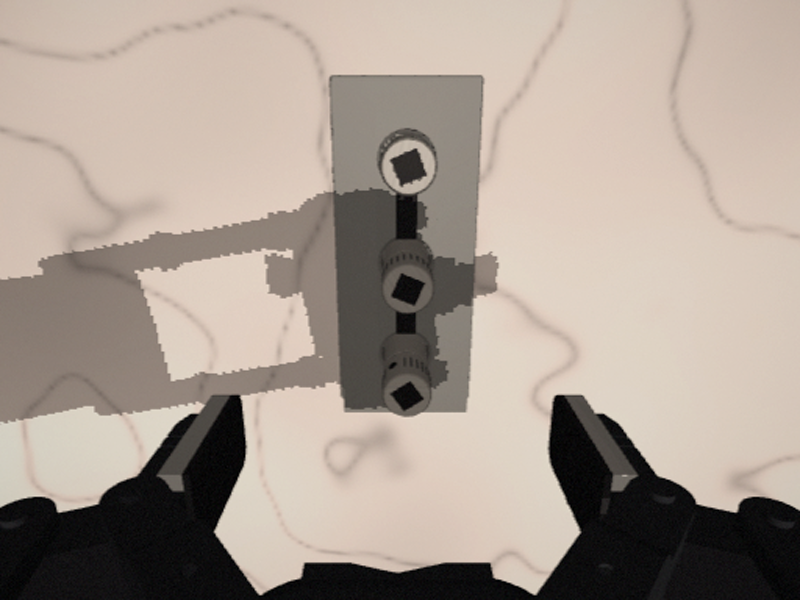

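The three drive ends show at about (407,165), (407,287) and (407,395), and the last one has its detent at (391,365). I'll measure centres and square angles on the plane of the tops.

```bash
cat >> h.py <<'E'
def rect(p,c,z,half=.02,s=.0001):
    n=int(2*half/s)
    src=np.array([[c[0]-half,c[1]+half,z],[c[0]+half,c[1]+half,z],[c[0]+half,c[1]-half,z],[c[0]-half,c[1]-half,z]])
    H=cv2.getPerspectiveTransform(project(p,src).astype(np.float32),np.float32([[0,0],[n,0],[n,n],[0,n]]))
    return cv2.warpPerspective(p["color"][:,:,::-1],H,(n,n),flags=cv2.INTER_CUBIC)
E
python3 - <<'E'
from h import *
import pickle
p=pickle.load(open("w3.pkl","rb")); k=512/800
ims=[]
for uv in [(408,166),(407,289),(406,397)]:
    c=to_plane(p,np.array(uv)*k,.082)[0]
    im=rect(p,c,.082); g=cv2.GaussianBlur(cv2.cvtColor(im,cv2.COLOR_BGR2GRAY),(0,0),3)
    m=(g<0.55*np.percentile(g[130:270,130:270],85)).astype(np.uint8)
    n,l,st,ce=cv2.connectedComponentsWithStats(m); i=l[200,200]
    r=cv2.minAreaRect(np.argwhere(l==i)[:,::-1].astype(np.float32))
    w=c[:2]+np.array([r[0][0]-200,200-r[0][1]])*1e-4
    print("coarse",c[:2],"sq centre",w,"size mm",np.array(r[1])/10,"world yaw mod 90",(-r[2])%90,"area",st[i,4])
    ims.append(cv2.normalize(im,None,0,255,cv2.NORM_MINMAX))
cv2.imwrite("pics/sq.png",cv2.resize(np.hstack(ims),(798,266)))
E
```

```text
coarse [0.4819 0.232 ] sq centre [0.4819 0.2317] size mm [13.0731 12.9154] world yaw mod 90 28.810791015625 area 15494
coarse [0.4898 0.1745] sq centre [0.4899 0.1745] size mm [12.3073 12.5567] world yaw mod 90 75.25643730163574 area 14854
coarse [0.4976 0.1163] sq centre [0.4977 0.1171] size mm [12.8641 12.6252] world yaw mod 90 42.47388458251953 area 15534
```

View pics/sq.png

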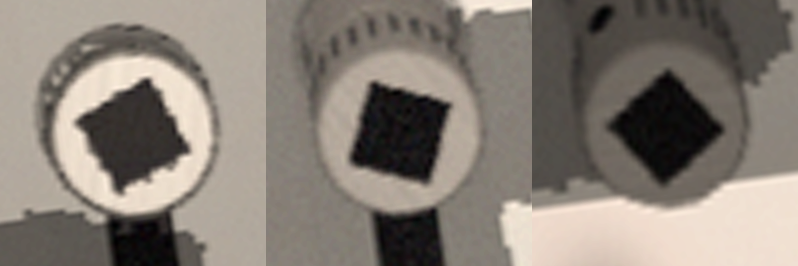

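The crops give world square angles of 29°, 75° and 42.5°, and the detent on the near socket (s3) is at about 133°. That puts s3's hexagon at 42.5°, so it needs about +16.5° of yaw. I'll fetch s3 first.

{"api": "drive_tool", "payload": {"rows": [[0,0,0,-0.0282,0.0021,0.02,1],[0,0,0,-0.0282,0.0021,0.02,1],[0,0,0,0,0,0.025,1],[0,0,0,0,0,0.025,1],[0,0,0,0,0,0.02,1],[0,0,0,0,0,0,1],[0,0,0,0,0,0,1],[0,0,0,0,0,0,1]]}}

```text
time: 9.1
tool_pos: [0.4986, 0.1167, 0.0763]
tcp_rot: [2.062, 2.369, 0.002]
wrist_force: [0.9, -0.9, 0.4]
width: 1.0
grip_force: 0.0
```

```bash
python3 - <<'E'
from h import *
show(); plan([.4977,.116,.038],97.9)
E
```

```text
t 9.1 tcp [0.4986 0.1167 0.0763] q [0.1812 0.1093 2.096  0.     0.935  0.0426] toolx yaw 97.94093320208552 tooly yaw 7.940928511049077 tilt 0.07698571365328584 F [ 0.9007 -0.8823  0.4352] w 1.0 g 0.0
d [-0.0009 -0.0007 -0.0383] dyaw -0.040933202085511766 rows 1
[0, 0, 0.0, -0.0005, -0.001, 0.0383, 1],
```

{"api": "drive_tool", "payload": {"rows": [[0,0,0,0,0,0.019,1],[0,0,0,0,0,0.018,1],[0,0,0,0,0,0,1],[0,0,0,0,0,0,1],[0,0,0,0,0,0,0.5],[0,0,0,0,0,0,0.2],[0,0,0,0,0,0,0.1],[0,0,0,0,0,0,0]], "force": 80}}

```text
time: 9.77
tool_pos: [0.4986, 0.1168, 0.0394]
tcp_rot: [2.061, 2.37, 0.002]
wrist_force: [-0.7, -0.2, -0.3]
width: 0.454
grip_force: 0.0
```

{"api": "drive_tool", "payload": {"rows": [[0,0,0,0,0,0,0],[0,0,0,0,0,0,0],[0,0,0,0,0,0,0],[0,0,0,0,0,0,0]]}}

```text
time: 10.1
tool_pos: [0.4985, 0.1168, 0.0392]
tcp_rot: [2.061, 2.37, 0.002]
wrist_force: [-0.8, -0.2, 6.5]
width: 0.286
grip_force: 78.1
```

```bash
python3 - <<'E'
from h import *
show()
E
```

```text
t 10.1 tcp [0.4985 0.1168 0.0392] q [0.1815 0.1619 2.1191 0.     0.8592 0.0424] toolx yaw 97.96908035912234 tooly yaw 7.969073936721301 tilt 0.07817718488591491 F [-0.7772 -0.1575  6.4846] w 0.286 g 78.1
```

{"api": "drive_tool", "payload": {"rows": [[0,0,0,0,0,-0.012,0],[0,0,0,0,0,-0.03,0],[0,0,0,0,0,-0.035,0],[0,0,0,0,0,-0.015,0],[0,0,0,0,0,0,0],[0,0,0,0,0,0,0]]}}

```text
time: 10.6
tool_pos: [0.4981, 0.1167, 0.1311]
tcp_rot: [2.061, 2.37, 0.002]
wrist_force: [0.2, 0.0, -1.6]
width: 0.285
grip_force: 81.3
```

```bash
python3 - <<'E'
from h import *
show(); plan([.5952,-.1922,.105],114.5,0)
E
```

```text
t 10.6 tcp [0.4981 0.1167 0.1311] q [0.1815 0.0408 2.0542 0.     1.0448 0.0424] toolx yaw 97.97344212274903 tooly yaw 7.973433767795409 tilt 0.10015628259514019 F [ 0.2003  0.0268 -1.6012] w 0.285 g 81.3
d [ 0.0971 -0.3089 -0.0261] dyaw 16.526557877250966 rows 9
[0, 0, -1.8, -0.035, 0.006, 0.003, 0],[0, 0, -1.8, -0.036, 0.005, 0.003, 0],[0, 0, -1.8, -0.036, 0.004, 0.003, 0],[0, 0, -1.9, -0.036, 0.002, 0.003, 0],[0, 0, -1.8, -0.036, 0.001, 0.003, 0],[0, 0, -1.9, -0.036, 0.0, 0.003, 0],[0, 0, -1.8, -0.036, -0.001, 0.003, 0],[0, 0, -1.9, -0.036, -0.002, 0.003, 0],
[0, 0, -1.8, -0.0355, -0.0027, 0.0021, 0],
```

{"api": "drive_tool", "payload": {"rows": [[0,0,-1.8,-0.035,0.006,0.003,0],[0,0,-1.8,-0.036,0.005,0.003,0],[0,0,-1.8,-0.036,0.004,0.003,0],[0,0,-1.9,-0.036,0.002,0.003,0],[0,0,-1.8,-0.036,0.001,0.003,0],[0,0,-1.9,-0.036,0.0,0.003,0],[0,0,-1.8,-0.036,-0.001,0.003,0],[0,0,-1.9,-0.036,-0.002,0.003,0]]}}

```text
time: 11.27
tool_pos: [0.5814, -0.1595, 0.1027]
tcp_rot: [-1.737, -2.611, 0.002]
wrist_force: [0.9, -0.1, -2.0]
width: 0.287
grip_force: 81.2
```

{"api": "drive_tool", "payload": {"rows": [[0,0,-1.8,-0.036,-0.003,0.002,0],[0,0,0,-0.025,0,0,0],[0,0,0,0,0,0,0],[0,0,0,0,0,0,0],[0,0,0,0,0,0,0],[0,0,0,0,0,0,0]]}}

```text
time: 11.77
tool_pos: [0.6035, -0.214, 0.1025]
tcp_rot: [-1.697, -2.639, 0.001]
wrist_force: [0.4, 0.2, -1.5]
width: 0.285
grip_force: 81.2
```

```bash
python3 - <<'E'
from h import *
import pickle
show(); p=shot("wrist","w4"); pickle.dump(p,open("w4.pkl","wb"))
im=np.hstack([rect(p,(.595,-.193),z) for z in (.0305,.0385)])
a=cv2.resize(cv2.normalize(im,None,0,255,cv2.NORM_MINMAX),(800,400))
b=cv2.resize(cv2.convertScaleAbs(p["color"][:,:,::-1],alpha=1.6),(267,200))
cv2.imwrite("pics/w4x.png",np.vstack([a,np.hstack([b,np.zeros((200,533,3),np.uint8)])]))
E
```

```text
t 11.77 tcp [ 0.6035 -0.214   0.1025] q [-0.3798  0.3069  1.7986  0.0003  1.0399 -0.8078] toolx yaw 114.51181597590478 tooly yaw 24.512213424544093 tilt 0.2156791287774836 F [ 0.3898  0.1735 -1.5133] w 0.285 g 81.2
```

View pics/w4x.png

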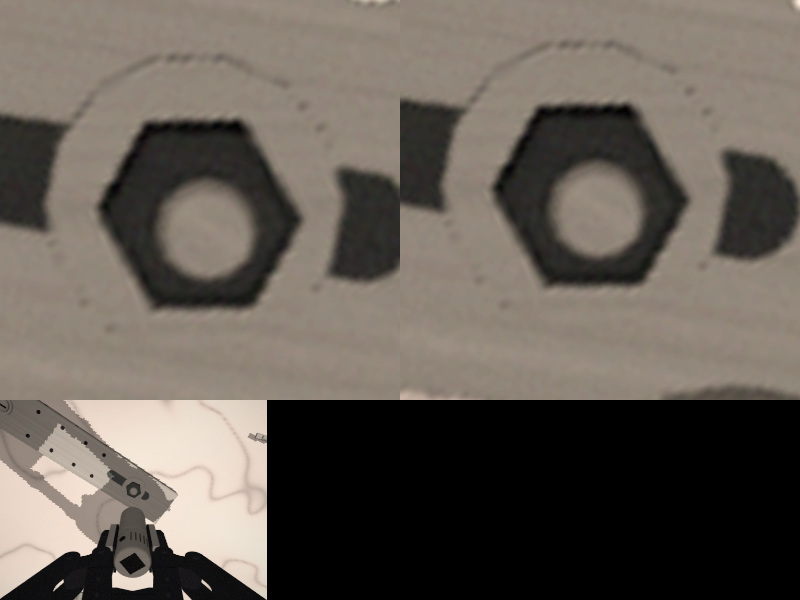

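The wrist view gives the nut's axis near (0.5943, -0.1933), with flats about -1° to -2° off ±y. The socket hangs straight in the fingers. I'll move over the nut and stop just above it.

{"api": "drive_tool", "payload": {"rows": [[0,0,0,0.0224,0.0002,0.0,0],[0,0,0,0,0,0.013,0],[0,0,0,0,0,0.0115,0],[0,0,0,0,0,0,0],[0,0,0,0,0,0,0],[0,0,0,0,0,0,0],[0,0,0,0,0,0,0]]}}

```text
time: 12.4
tool_pos: [0.5966, -0.1955, 0.0802]
tcp_rot: [1.7, 2.641, 0.0]
wrist_force: [1.4, -0.3, -2.7]
width: 0.286
grip_force: 81.2
```

```bash
python3 - <<'E'
from h import *
show(); plan([.5943,-.1935,.077],114,0)
E
```

```text
t 12.4 tcp [ 0.5966 -0.1955  0.0802] q [-0.3563  0.3065  1.8454 -0.0001  0.9887 -0.7832] toolx yaw 114.4618412394659 tooly yaw 24.461868891125846 tilt 0.05651290755823177 F [ 1.439  -0.3406 -2.7177] w 0.286 g 81.2
d [-0.0023  0.002  -0.0032] dyaw -0.4618412394658975 rows 1
[0, 0, 0.5, 0.0028, -0.0012, 0.0032, 0],
```

{"api": "drive_tool", "payload": {"rows": [[0,0,0,-0.02,0,-0.01,0],[0,0,0,-0.015,0,-0.01,0],[0,0,0,0,0,0,0],[0,0,0,0,0,0,0],[0,0,0,0,0,0,0],[0,0,0,0,0,0,0],[0,0,0,0,0,0,0],[0,0,0,0,0,0,0]]}}

```text
time: 13.07
tool_pos: [0.6099, -0.2263, 0.0991]
tcp_rot: [-1.699, -2.641, 0.0]
wrist_force: [0.9, -0.8, -3.1]
width: 0.284
grip_force: 81.2
```

```bash
python3 - <<'E'
from h import *
import pickle
ims=[]
for i in range(10):
    p=shot("wrist"); print(p["W"][:3,3]-tool()[:3,:3]@p["mount"][:3,3]) if i in(0,4,9) else 0
show()
pickle.dump(p,open("w5.pkl","wb"))
def fit(p,c0):
    # shrink-fit: hexagon centre/yaw on the nut's far-side and corner edges by matching a filled hex to the dark region
    im=rect(p,c0,.0345); g=cv2.GaussianBlur(cv2.cvtColor(im,cv2.COLOR_BGR2GRAY),(0,0),2).astype(float)
    return im,g
for n in ("w2","w5"):
    q=pickle.load(open(n+".pkl","rb")); c0=np.array([.595,-.193])
    # stud top disc (z .0425, r 5 mm) and dark prism centroid
    for z,r,name in ((.0425,5,"stud"),):
        im=rect(q,c0,z); g=cv2.GaussianBlur(cv2.cvtColor(im,cv2.COLOR_BGR2GRAY),(0,0),2)
        t,m=cv2.threshold(g,0,1,cv2.THRESH_BINARY_INV+cv2.THRESH_OTSU)
        nn,l,st,ce=cv2.connectedComponentsWithStats(m)
        i=[k for k in range(1,nn) if 12000<st[k,4]<32000]
        for k in i:
            cs,h=cv2.findContours((l==k).astype(np.uint8),cv2.RETR_CCOMP,cv2.CHAIN_APPROX_NONE)
            for j,cc in enumerate(cs):
                if h[0][j][3]>=0 and len(cc)>100:
                    (x,y),rr=cv2.minEnclosingCircle(cc); e=cv2.fitEllipse(cc)
                    print(n,"stud",c0+np.array([e[0][0]-200,200-e[0][1]])*1e-4,np.array(e[1])/10)
    im=rect(q,c0,.0385); ims.append(cv2.normalize(im,None,0,255,cv2.NORM_MINMAX))
cv2.imwrite("pics/w5x.png",np.hstack(ims))
E
```

```text
[ 0.6099 -0.2263  0.0991]
[ 0.6104 -0.2267  0.0996]
[ 0.6105 -0.2269  0.0998]
t 13.57 tcp [ 0.6105 -0.227   0.0998] q [-0.3942  0.3263  1.7782  0.      1.037  -0.8212] toolx yaw 114.46890054420071 tooly yaw 24.468900635179267 tilt 0.003666865276550673 F [ 0.4035  0.0403 -1.6454] w 0.286 g 81.2
w2 stud [ 0.5947 -0.1941] [8.6308 9.1447]
```

View pics/w5x.png

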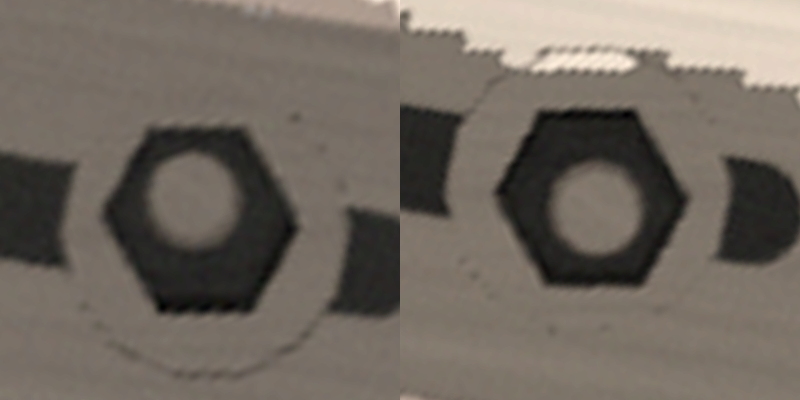

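{"api": "drive_tool", "payload": {"rows": [[0,0,1.0,0.019,0,0.0,0],[0,0,0,0.0184,-0.001,0.01,0],[0,0,0,0,0,0.012,0],[0,0,0,0,0,0,0],[0,0,0,0,0,0,0],[0,0,0,0,0,0,0],[0,0,0,0,0,0,0],[0,0,0,0,0,0,0]]}}

```text
time: 14.23
tool_pos: [0.595, -0.1939, 0.0784]
tcp_rot: [1.723, 2.625, 0.0]
wrist_force: [0.4, 0.2, -2.1]
width: 0.285
grip_force: 81.3
```

```bash
python3 - <<'E'
from h import *
for i in range(6): read_camera("wrist")
show(); plan([.5944,-.1932,.077],113.5,0)
E
```

```text
t 14.53 tcp [ 0.5944 -0.1934  0.0779] q [-0.3543  0.305   1.8524 -0.      0.9841 -0.7637] toolx yaw 113.45799858656787 tooly yaw 23.45799890823193 tilt 0.006181981956686188 F [-0.3041 -0.1399 -1.5779] w 0.286 g 81.3
d [-0.      0.0002 -0.0009] dyaw 0.04200141343213204 rows 1
[0, 0, -0.0, 0.0001, 0.0001, 0.0009, 0],
```

{"api": "drive_tool", "payload": {"rows": [[0,0,0,0,0,0.002,0],[0,0,0,0,0,0.002,0],[0,0,0,0,0,0.002,0],[0,0,0,0,0,0.001,0],[0,0,0,0,0,0.001,0],[0,0,0,0,0,0.001,0],[0,0,0,0,0,0,0],[0,0,0,0,0,0,0]]}}

```text
time: 15.2
tool_pos: [0.5947, -0.1933, 0.0712]
tcp_rot: [1.723, 2.627, -0.0]
wrist_force: [-4.7, 1.9, 11.3]
width: 0.288
grip_force: 82.7
```

```bash
python3 - <<'E'
from h import *
for i in range(4): read_camera("wrist")
show()
E
```

```text
t 15.4 tcp [ 0.5947 -0.1933  0.0713] q [-0.3541  0.3128  1.8562 -0.0002  0.9721 -0.7637] toolx yaw 113.47725873451837 tooly yaw 23.47726608356204 tilt 0.03105626206163863 F [-5.1822  0.4848 11.3398] w 0.287 g 82.8
```

{"api": "drive_tool", "payload": {"rows": [[0,0,0,0,0,0.001,0],[0,0,3,0,0,0.001,0],[0,0,3,0,0,0,0],[0,0,-3,0,0,0,0],[0,0,-3,0,0,0,0],[0,0,-3,0,0,0,0],[0,0,-3,0,0,0,0],[0,0,3,0,0,0,0]]}}

```text
time: 16.07
tool_pos: [0.5956, -0.1938, 0.0706]
tcp_rot: [1.649, 2.67, 0.0]
wrist_force: [-6.1, 1.3, 15.7]
width: 0.287
grip_force: 83.0
```

```bash
python3 - <<'E'
from h import *
show()
E
```

```text
t 16.07 tcp [ 0.5956 -0.1938  0.0706] q [-0.3541  0.314   1.8559 -0.0005  0.969  -0.818 ] toolx yaw 116.59592599968558 tooly yaw 26.5961317838576 tilt 0.15899205935236377 F [-6.1032  1.3083 15.7078] w 0.287 g 83.0
```

{"api": "drive_tool", "payload": {"rows": [[0,0,1,0.0009,-0.0009,0,0],[0,0,2,0.001,0,0,0],[0,0,0,-0.001,0.001,0,0],[0,0,0,-0.001,-0.001,0,0],[0,0,-2,0.001,-0.001,0,0],[0,0,-2,0,0.001,0,0],[0,0,2,0,0,0,0],[0,0,0,0,0,0,0]]}}

```text
time: 16.73
tool_pos: [0.5954, -0.1937, 0.0707]
tcp_rot: [1.676, 2.652, 0.001]
wrist_force: [-3.3, 0.8, 14.5]
width: 0.283
grip_force: 82.8
```

```bash
python3 - <<'E'
from h import *
show(); T=tool(); print("mouth est",T[:3,3]+T[:3,2]*.0332)
E
```

```text
t 16.73 tcp [ 0.5954 -0.1937  0.0707] q [-0.3541  0.3121  1.8582 -0.0004  0.9663 -0.7976] toolx yaw 115.41834624993136 tooly yaw 25.419048063341986 tilt 0.28518794973119255 F [-3.3381  0.7601 14.4632] w 0.283 g 82.8
mouth est [ 0.5955 -0.1938  0.0375]
```

{"api": "drive_tool", "payload": {"rows": [[0,0,-5,0.0003,-0.0008,0,0],[0,0,-5,0,0,0,0],[0,0,-5,0,0,0,0],[0,0,-5,0,0,0,0],[0,0,-5,0,0,0,0],[0,0,-5,0,0,0,0],[0,0,0,0,0,0,0],[0,0,0,0,0,0,0]]}}

```text
time: 17.4
tool_pos: [0.5955, -0.1936, 0.0708]
tcp_rot: [0.93, 2.994, 0.0]
wrist_force: [-0.9, 2.7, 12.3]
width: 0.29
grip_force: 82.6
```

{"api": "drive_tool", "payload": {"rows": [[0,0,7,0,0,0,0],[0,0,7,0,0,0,0],[0,0,7,0,0,0,0],[0,0,7,0,0,0,0],[0,0,5,0,0,0,0],[0,0,5,0,0,0,0],[0,0,5,0,0,0,0],[0,0,5,0,0,0,0]]}}

```text
time: 18.07
tool_pos: [0.595, -0.1938, 0.0707]
tcp_rot: [2.073, 2.353, 0.003]
wrist_force: [-1.7, 0.5, 13.0]
width: 0.284
grip_force: 82.7
```

```bash
python3 - <<'E'
from h import *
for i in range(4): read_camera("wrist")
show()
E
```

```text
t 18.27 tcp [ 0.595  -0.1938  0.0707] q [-0.3547  0.3109  1.8598  0.0001  0.965  -0.4851] toolx yaw 97.46821173805056 tooly yaw 7.469025939244189 tilt 0.338108725259945 F [-1.9253  0.9617 14.2956] w 0.286 g 82.7
```

s3 stays at the same height over a 50° sweep, so it is one of the small ones. I'll put it back.

{"api": "drive_tool", "payload": {"rows": [[0,0,0,0,0,-0.01,0],[0,0,0,0,0,-0.025,0],[0,0,0,0,0,-0.025,0],[0,0,0,0,0,0,0]]}}

```text
time: 18.6
tool_pos: [0.5956, -0.194, 0.1324]
tcp_rot: [2.067, 2.355, 0.005]
wrist_force: [1.7, -0.7, -0.2]
width: 0.284
grip_force: 81.2
```

```bash
python3 - <<'E'
from h import *
show(); plan([.4983,.1168,.125],97.9,0)
E
```

```text
t 18.6 tcp [ 0.5956 -0.194   0.1324] q [-0.3547  0.2453  1.8168 -0.      1.0707 -0.4851] toolx yaw 97.47254955245491 tooly yaw 7.474364426100629 tilt 0.5019628409928681 F [ 1.6659 -0.7149 -0.2164] w 0.284 g 81.2
d [-0.0973  0.3108 -0.0074] dyaw 0.4274504475450982 rows 9
[0, 0, -0.0, 0.036, -0.006, 0.001, 0],[0, 0, -0.1, 0.036, -0.006, 0.001, 0],[0, 0, -0.0, 0.036, -0.006, 0.001, 0],[0, 0, -0.1, 0.035, -0.006, 0.001, 0],[0, 0, -0.0, 0.036, -0.006, 0.001, 0],[0, 0, -0.1, 0.035, -0.006, 0.001, 0],[0, 0, -0.0, 0.036, -0.006, 0.0, 0],[0, 0, -0.1, 0.036, -0.007, 0.001, 0],
[0, 0, -0.0, 0.035, -0.0061, 0.0004, 0],
```

{"api": "drive_tool", "payload": {"rows": [[0,0,0,0.036,-0.006,0.001,0],[0,0,0,0.036,-0.006,0.001,0],[0,0,0,0.036,-0.006,0.001,0],[0,0,-0.1,0.035,-0.006,0.001,0],[0,0,-0.1,0.036,-0.006,0.001,0],[0,0,-0.1,0.035,-0.006,0.001,0],[0,0,0,0.036,-0.006,0,0],[0,0,-0.1,0.036,-0.007,0.001,0]]}}

```text
time: 19.27
tool_pos: [0.5048, 0.0856, 0.119]
tcp_rot: [-2.064, -2.368, 0.001]
wrist_force: [1.4, 0.0, -1.6]
width: 0.282
grip_force: 81.1
```

{"api": "drive_tool", "payload": {"rows": [[0,0,0,0.035,-0.006,0,0],[0,0,0,0,0,0,0],[0,0,0,0,0,0,0],[0,0,0,0,0,0,0],[0,0,0,0,0,0,0]]}}

```text
time: 19.68
tool_pos: [0.4954, 0.1172, 0.1194]
tcp_rot: [2.065, 2.368, -0.001]
wrist_force: [0.0, -0.8, -2.4]
width: 0.287
grip_force: 81.2
```

```bash
python3 - <<'E'
from h import *
for i in range(6): read_camera("wrist")
show(); plan([.4983,.1167,.075],97.9,0)
E
```

```text
t 19.98 tcp [0.4955 0.1173 0.1198] q [ 0.1835  0.0503  2.0675 -0.      1.0238  0.0476] toolx yaw 97.7862732996014 tooly yaw 7.786273288274458 tilt 0.0016306269785548663 F [ 0.2481 -0.0125 -2.3705] w 0.283 g 81.2
d [ 0.0028 -0.0006 -0.0448] dyaw 0.11372670039860111 rows 2
[0, 0, -0.1, -0.0, 0.001, 0.022, 0],[0, 0, -0.0, -0.0009, 0.0017, 0.0228, 0],
```

Mouth now at about 0.087. I'll trim by (-0.001, +0.0027) and lower toward the pocket, checking before the last part.

{"api": "drive_tool", "payload": {"rows": [[0,0,0,-0.001,0.0027,0.01,0],[0,0,0,0,0,0.02,0],[0,0,0,0,0,0.02,0],[0,0,0,0,0,0,0],[0,0,0,0,0,0,0],[0,0,0,0,0,0,0],[0,0,0,0,0,0,0]]}}

```text
time: 20.57
tool_pos: [0.4993, 0.1176, 0.071]
tcp_rot: [2.063, 2.368, 0.003]
wrist_force: [-0.1, 0.2, -2.0]
width: 0.286
grip_force: 81.2
```

```bash
python3 - <<'E'
from h import *
for i in range(4): read_camera("wrist")
show(); plan([.4983,.1167,.039],97.9,0)
E
```

```text
t 20.77 tcp [0.4989 0.1176 0.0708] q [0.1829 0.1172 2.0992 0.     0.9233 0.0455] toolx yaw 97.87132893232777 tooly yaw 7.871316206362123 tilt 0.11168358299899159 F [ 0.453   0.0127 -2.4174] w 0.282 g 81.2
d [-0.0006 -0.0009 -0.0318] dyaw 0.02867106767223504 rows 1
[0, 0, -0.0, -0.0008, -0.0007, 0.0318, 0],
```

{"api": "drive_tool", "payload": {"rows": [[0,0,0,-0.0008,-0.0005,0.008,0],[0,0,0,0,0,0.01,0],[0,0,0,0,0,0.006,0],[0,0,0,0,0,0.004,0],[0,0,0,0,0,0.003,0],[0,0,0,0,0,0,0],[0,0,0,0,0,0,0],[0,0,0,0,0,0,0]]}}

```text
time: 21.43
tool_pos: [0.4969, 0.1164, 0.0392]
tcp_rot: [-2.063, -2.368, 0.003]
wrist_force: [-4.0, 0.0, 6.7]
width: 0.287
grip_force: 82.3
```

```bash
python3 - <<'E'
from h import *
show()
E
```

```text
t 21.43 tcp [0.4969 0.1164 0.0392] q [0.1814 0.1613 2.1199 0.     0.8627 0.0439] toolx yaw 97.87341406176003 tooly yaw 7.8734009179375235 tilt 0.13239322999931855 F [-4.0257  0.0271  6.6892] w 0.287 g 82.3
```

Resting on the pocket floor. I'll release, lift clear and move over the middle socket.

{"api": "drive_tool", "payload": {"rows": [[0,0,0,0,0,0,0.5],[0,0,0,0,0,0,1],[0,0,0,0,0,0,1],[0,0,0,0,0,0,1],[0,0,0,0,0,0,1],[0,0,0,0,0,-0.03,1],[0,0,0,0,0,-0.035,1],[0,0,0,0.01,0,-0.01,1]]}}

```text
time: 22.1
tool_pos: [0.4994, 0.1262, 0.1183]
tcp_rot: [2.062, 2.364, 0.008]
wrist_force: [1.2, 0.8, 0.7]
width: 0.999
grip_force: 0.0
```

{"api": "drive_tool", "payload": {"rows": [[0,0,0,0.028,0.001,0,1],[0,0,0,0.02,0,0,1],[0,0,0,0,0,0.015,1],[0,0,0,0,0,0.02,1],[0,0,0,0,0,0,1],[0,0,0,0,0,0,1],[0,0,0,0,0,0,1],[0,0,0,0,0,0,1]]}}

```text
time: 22.77
tool_pos: [0.4916, 0.1742, 0.0798]
tcp_rot: [2.064, 2.368, 0.002]
wrist_force: [-0.6, -1.2, -0.2]
width: 1.002
grip_force: 0.0
```

```bash
python3 - <<'E'
from h import *
for i in range(4): read_camera("wrist")
show(); plan([.4900,.1738,.039],97.9)
p=shot("side","side1"); print([(round(float(d["score"]),2),np.round(d["bbox"])) for d in masks_of(p,"socket_a")][:4])
E
```

```text
t 22.97 tcp [0.4914 0.1742 0.0796] q [0.2928 0.1215 2.0749 0.     0.9437 0.1559] toolx yaw 97.84777479031865 tooly yaw 7.847754801467678 tilt 0.08595987830232892 F [0.9368 0.2647 1.1236] w 0.996 g 0.0
d [-0.0014 -0.0004 -0.0406] dyaw 0.052225209681353135 rows 2
[0, 0, -0.0, -0.0, -0.001, 0.02, 1],[0, 0, -0.1, -0.0002, -0.0004, 0.0206, 1],
[(0.75, array([228., 261., 239., 283.])), (0.74, array([240., 243., 255., 271.])), (0.65, array([258., 229., 263., 254.]))]
```

{"api": "drive_tool", "payload": {"rows": [[0,0,0,0,-0.0014,0.0205,1],[0,0,0,0,0,0.02,1],[0,0,0,0,0,0,1],[0,0,0,0,0,0,0.6],[0,0,0,0,0,0,0.2],[0,0,0,0,0,0,0],[0,0,0,0,0,0,0],[0,0,0,0,0,0,0]], "force": 80}}

```text
time: 23.73
tool_pos: [0.4902, 0.1742, 0.0394]
tcp_rot: [2.063, 2.368, 0.003]
wrist_force: [2.5, -0.3, 4.0]
width: 0.302
grip_force: 9.0
```

{"api": "drive_tool", "payload": {"rows": [[0,0,0,0,0,0,0],[0,0,0,0,0,0,0],[0,0,0,0,0,0,0],[0,0,0,0,0,0,0]]}}

```text
time: 24.07
tool_pos: [0.4904, 0.1743, 0.0396]
tcp_rot: [2.063, 2.368, 0.003]
wrist_force: [-1.0, -0.2, 6.3]
width: 0.286
grip_force: 78.1
```

{"api": "drive_tool", "payload": {"rows": [[0,0,0,0,0,-0.012,0],[0,0,0,0,0,-0.03,0],[0,0,0,0,0,-0.035,0],[0,0,0,0,0,-0.02,0],[0,0,0,0,0,0,0],[0,0,0,0,0,0,0]]}}

```text
time: 24.57
tool_pos: [0.4901, 0.1742, 0.1368]
tcp_rot: [2.063, 2.367, 0.004]
wrist_force: [0.2, 0.3, -2.4]
width: 0.288
grip_force: 81.2
```

```bash
python3 - <<'E'
from h import *
show(); plan([.5946,-.1933,.10],81,0)
E
```

```text
t 24.57 tcp [0.4901 0.1742 0.1368] q [0.2936 0.0501 2.0328 0.     1.0557 0.1562] toolx yaw 97.86971456789328 tooly yaw 7.869627316331443 tilt 0.17374590567855278 F [ 0.2267  0.3038 -2.4269] w 0.288 g 81.2
d [ 0.1045 -0.3675 -0.0368] dyaw -16.869714567893283 rows 10
[0, 0, 1.7, -0.038, 0.005, 0.004, 0],[0, 0, 1.7, -0.038, 0.006, 0.004, 0],[0, 0, 1.7, -0.037, 0.008, 0.004, 0],[0, 0, 1.7, -0.037, 0.009, 0.004, 0],[0, 0, 1.7, -0.037, 0.01, 0.003, 0],[0, 0, 1.7, -0.037, 0.011, 0.004, 0],[0, 0, 1.7, -0.036, 0.012, 0.003, 0],[0, 0, 1.7, -0.036, 0.013, 0.004, 0],
[0, 0, 1.6, -0.036, 0.014, 0.003, 0],[0, 0, 1.7, -0.0346, 0.0146, 0.0038, 0],
```

{"api": "drive_tool", "payload": {"rows": [[0,0,1.7,-0.038,0.005,0.004,0],[0,0,1.7,-0.038,0.006,0.004,0],[0,0,1.7,-0.037,0.008,0.004,0],[0,0,1.7,-0.037,0.009,0.004,0],[0,0,1.7,-0.037,0.01,0.003,0],[0,0,1.7,-0.037,0.011,0.004,0],[0,0,1.7,-0.036,0.012,0.003,0],[0,0,1.7,-0.036,0.013,0.004,0]]}}

```text
time: 25.23
tool_pos: [0.5713, -0.1215, 0.1023]
tcp_rot: [-2.328, -2.103, 0.004]
wrist_force: [1.1, 0.5, -1.9]
width: 0.286
grip_force: 81.2
```

{"api": "drive_tool", "payload": {"rows": [[0,0,1.6,-0.036,0.014,0.003,0],[0,0,1.7,-0.035,0.015,0.004,0],[0,0,0,0,0,0.015,0],[0,0,0,0,0,0.005,0],[0,0,0,0,0,0,0],[0,0,0,0,0,0,0],[0,0,0,0,0,0,0],[0,0,0,0,0,0,0]]}}

```text
time: 25.9
tool_pos: [0.5928, -0.1924, 0.0771]
tcp_rot: [-2.386, -2.039, 0.002]
wrist_force: [-0.4, 0.4, -1.8]
width: 0.284
grip_force: 81.6
```

```bash
python3 - <<'E'
from h import *
for i in range(6): read_camera("wrist")
show(); plan([.5946,-.1932,.077],81,0)
E
```

```text
t 26.2 tcp [ 0.5941 -0.1936  0.0784] q [-0.3548  0.3042  1.8524  0.0001  0.985  -0.1978] toolx yaw 81.0013021788881 tooly yaw -8.998697768687546 tilt 0.004170513592025688 F [ 1.0825  0.9266 -2.4671] w 0.288 g 81.6
d [ 0.0005  0.0004 -0.0014] dyaw -0.0013021788880962504 rows 1
[0, 0, 0.0, 0.0004, 0.0004, 0.0014, 0],
```

{"api": "drive_tool", "payload": {"rows": [[0,0,0,0.0004,0.0004,0.002,0],[0,0,0,0,0,0.002,0],[0,0,0,0,0,0.002,0],[0,0,0,0,0,0.001,0],[0,0,0,0,0,0.001,0],[0,0,0,0,0,0.001,0],[0,0,0,0,0,0.001,0],[0,0,0,0,0,0,0]]}}

```text
time: 26.87
tool_pos: [0.595, -0.1938, 0.0717]
tcp_rot: [2.389, 2.039, 0.0]
wrist_force: [-6.7, 2.2, 15.9]
width: 0.282
grip_force: 83.3
```

```bash
python3 - <<'E'
from h import *
for i in range(4): read_camera("wrist")
show()
E
```

```text
t 27.07 tcp [ 0.595  -0.1938  0.0717] q [-0.3547  0.313   1.8549  0.      0.9732 -0.1971] toolx yaw 80.96954256409629 tooly yaw -9.030455383351681 tilt 0.030430568626740054 F [-7.024   2.1114 16.2952] w 0.289 g 83.3
```

{"api": "drive_tool", "payload": {"rows": [[0,0,4,-0.0003,-0.0004,0,0],[0,0,4,0,0,0,0],[0,0,-4,0,0,0,0],[0,0,-4,0,0,0,0],[0,0,-4,0,0,0,0],[0,0,-4,0,0,0,0],[0,0,-4,0,0,0,0],[0,0,-4,0,0,0,0]]}}

```text
time: 27.73
tool_pos: [0.597, -0.1942, 0.0721]
tcp_rot: [2.076, 2.352, 0.005]
wrist_force: [-1.8, 3.2, 11.6]
width: 0.288
grip_force: 82.5
```

{"api": "drive_tool", "payload": {"rows": [[0,0,-4,0,0,0,0],[0,0,-4,0,0,0,0],[0,0,-4,0,0,0,0],[0,0,-4,0,0,0,0],[0,0,-4,0,0,0,0],[0,0,-4,0,0,0,0],[0,0,-4,0,0,0,0],[0,0,0,0,0,0,0]]}}

```text
time: 28.4
tool_pos: [0.5973, -0.194, 0.0721]
tcp_rot: [1.445, 2.783, 0.004]
wrist_force: [0.1, 2.5, 12.2]
width: 0.285
grip_force: 82.5
```

```bash
python3 - <<'E'
from h import *
show()
E
```

```text
t 28.4 tcp [ 0.5973 -0.194   0.0721] q [-0.3546  0.313   1.8541  0.002   0.9682 -0.9685] toolx yaw 125.10678456794054 tooly yaw 35.10795081843967 tilt 0.36778154094308 F [ 0.1219  2.5436 12.2181] w 0.285 g 82.5
```

The pushed tool drifted 2 to 3 mm in +x, so that sweep proves little. I'll lift, recentre, and try both candidate angles with a lighter push.

{"api": "drive_tool", "payload": {"rows": [[0,0,7,0,0,-0.005,0],[0,0,7,0,0,-0.003,0],[0,0,0,0,0,0,0],[0,0,0,0,0,0,0],[0,0,0,0,0,0,0]]}}

```text
time: 28.82
tool_pos: [0.5938, -0.1938, 0.0758]
tcp_rot: [-1.776, -2.591, 0.0]
wrist_force: [0.3, 0.0, -1.7]
width: 0.284
grip_force: 81.5
```

```bash
python3 - <<'E'
from h import *
for i in range(5): read_camera("wrist")
show(); plan([.5944,-.1932,.073],111,0)
E
```

```text
t 29.07 tcp [ 0.5939 -0.1938  0.0759] q [-0.3553  0.3073  1.8537  0.      0.9813 -0.7221] toolx yaw 111.01404042899956 tooly yaw 21.014053560271016 tilt 0.038821067633126094 F [ 0.3013 -0.0815 -2.7625] w 0.287 g 81.5
d [ 0.0005  0.0006 -0.0029] dyaw -0.01404042899956437 rows 1
[0, 0, 0.0, 0.0004, 0.0007, 0.0029, 0],
```

{"api": "drive_tool", "payload": {"rows": [[0,0,0,0.0006,0.0004,0.002,0],[0,0,0,0,0,0.002,0],[0,0,0,0,0,0.001,0],[0,0,0,0,0,0.0005,0],[0,0,0,0,0,0,0],[0,0,0,0,0,0,0]]}}

```text
time: 29.57
tool_pos: [0.5946, -0.1932, 0.0721]
tcp_rot: [1.779, 2.589, 0.0]
wrist_force: [-2.4, 0.6, 5.3]
width: 0.282
grip_force: 82.2
```

```bash
python3 - <<'E'
from h import *
show()
E
```

```text
t 29.57 tcp [ 0.5946 -0.1932  0.0721] q [-0.3541  0.3117  1.8559  0.      0.9736 -0.7204] toolx yaw 110.9873237894427 tooly yaw 20.987328312814594 tilt 0.02298307375939156 F [-2.3573  0.5566  5.2867] w 0.282 g 82.2
```

{"api": "drive_tool", "payload": {"rows": [[0,0,4,0,0,0,0],[0,0,4,0,0,0,0],[0,0,4,0,0,0,0],[0,0,4,0,0,0,0],[0,0,4,0,0,0,0],[0,0,4,0,0,0,0],[0,0,4,0,0,0,0],[0,0,2,0,0,0,0]]}}

```text
time: 30.23
tool_pos: [0.5954, -0.1939, 0.0722]
tcp_rot: [2.39, 2.035, 0.001]
wrist_force: [-0.4, -0.5, 4.1]
width: 0.281
grip_force: 81.7
```

```bash
python3 - <<'E'
from h import *
for i in range(3): read_camera("wrist")
show()
E
```

```text
t 30.38 tcp [ 0.5954 -0.1938  0.0721] q [-0.3543  0.3121  1.8554 -0.0005  0.9716 -0.1977] toolx yaw 81.0446644655367 tooly yaw -8.955214678647327 tilt 0.14769757383535267 F [-0.9296 -1.1284  5.4597] w 0.288 g 81.7
```

s2 stops at exactly nut-top height (8 mm) all the way from 111° to 81°, so it is too small. I'll put it back in the middle pocket.

{"api": "drive_tool", "payload": {"rows": [[0,0,0,0,0,-0.01,0],[0,0,0,0,0,-0.025,0],[0,0,0,0,0,-0.025,0],[0,0,0,0,0,0,0],[0,0,0,0,0,0,0]]}}

```text
time: 30.8
tool_pos: [0.5955, -0.1934, 0.1326]
tcp_rot: [2.387, 2.038, 0.003]
wrist_force: [0.0, -1.2, -2.3]
width: 0.286
grip_force: 81.5
```

```bash
python3 - <<'E'
from h import *
show(); plan([.4903,.1743,.13],97.9,0)
E
```

```text
t 30.8 tcp [ 0.5955 -0.1934  0.1326] q [-0.354   0.2479  1.8133  0.0003  1.0769 -0.1971] toolx yaw 81.0052807663713 tooly yaw -8.994629080109346 tilt 0.20196382814619368 F [ 0.0168 -1.1756 -2.3482] w 0.286 g 81.5
d [-0.1052  0.3677 -0.0026] dyaw 16.894719233628706 rows 10
[0, 0, -1.7, 0.035, -0.016, 0.0, 0],[0, 0, -1.7, 0.035, -0.015, 0.0, 0],[0, 0, -1.7, 0.036, -0.014, 0.0, 0],[0, 0, -1.7, 0.036, -0.013, 0.0, 0],[0, 0, -1.7, 0.036, -0.012, 0.0, 0],[0, 0, -1.7, 0.037, -0.011, 0.001, 0],[0, 0, -1.7, 0.037, -0.01, 0.0, 0],[0, 0, -1.7, 0.037, -0.009, 0.001, 0],
[0, 0, -1.6, 0.037, -0.007, 0.0, 0],[0, 0, -1.7, 0.0379, -0.0066, 0.0006, 0],
```

{"api": "drive_tool", "payload": {"rows": [[0,0,-1.7,0.035,-0.016,0,0],[0,0,-1.7,0.035,-0.015,0,0],[0,0,-1.7,0.036,-0.014,0,0],[0,0,-1.7,0.036,-0.013,0,0],[0,0,-1.7,0.036,-0.012,0,0],[0,0,-1.7,0.037,-0.011,0.001,0],[0,0,-1.7,0.037,-0.01,0,0],[0,0,-1.7,0.037,-0.009,0.001,0]]}}

```text
time: 31.47
tool_pos: [0.5074, 0.1028, 0.1268]
tcp_rot: [-2.128, -2.308, 0.004]
wrist_force: [1.5, -0.0, -1.3]
width: 0.283
grip_force: 81.4
```

{"api": "drive_tool", "payload": {"rows": [[0,0,-1.6,0.037,-0.007,0,0],[0,0,-1.7,0.038,-0.006,0,0],[0,0,0,0,0,0.025,0],[0,0,0,0,0,0,0],[0,0,0,0,0,0,0],[0,0,0,0,0,0,0],[0,0,0,0,0,0,0]]}}

```text
time: 32.05
tool_pos: [0.4903, 0.174, 0.104]
tcp_rot: [2.065, 2.367, -0.0]
wrist_force: [-0.1, 0.1, -1.8]
width: 0.288
grip_force: 81.3
```

```bash
python3 - <<'E'
from h import *
for i in range(6): read_camera("wrist")
show(); plan([.4900,.1741,.0394],97.9,0)
E
```

```text
t 32.35 tcp [0.4904 0.1744 0.1043] q [0.2938 0.0892 2.058  0.     0.9935 0.1575] toolx yaw 97.80972099303905 tooly yaw 7.8097123283139105 tilt 0.053909090579355286 F [ 0.6683 -0.0622 -2.7302] w 0.282 g 81.3
d [-0.0004 -0.0003 -0.0649] dyaw 0.09027900696095514 rows 2
[0, 0, -0.0, -0.0, -0.0, 0.032, 0],[0, 0, -0.1, -0.0002, -0.0005, 0.0329, 0],
```

{"api": "drive_tool", "payload": {"rows": [[0,0,0,0,-0.0004,0.025,0],[0,0,0,0,0,0.02,0],[0,0,0,0,0,0.012,0],[0,0,0,0,0,0.005,0],[0,0,0,0,0,0.003,0],[0,0,0,0,0,0,0],[0,0,0,0,0,0,0],[0,0,0,0,0,0,0]]}}

```text
time: 33.02
tool_pos: [0.4902, 0.175, 0.0396]
tcp_rot: [2.063, 2.368, 0.002]
wrist_force: [-1.1, -1.2, 0.4]
width: 0.284
grip_force: 81.2
```

{"api": "drive_tool", "payload": {"rows": [[0,0,0,0,0,0,0.5],[0,0,0,0,0,0,1],[0,0,0,0,0,0,1],[0,0,0,0,0,0,1],[0,0,0,0,0,0,1],[0,0,0,0,0,-0.03,1],[0,0,0,0,0,-0.035,1],[0,0,0,0.01,0,-0.01,1]]}}

```text
time: 33.68
tool_pos: [0.4911, 0.1847, 0.1184]
tcp_rot: [2.062, 2.365, 0.008]
wrist_force: [0.5, 0.7, 0.9]
width: 1.0
grip_force: 0.0
```

{"api": "drive_tool", "payload": {"rows": [[0,0,0,0.028,0,0,1],[0,0,0,0.019,0,0,1],[0,0,0,0,0,0.015,1],[0,0,0,0,0,0.02,1],[0,0,0,0,0,0,1],[0,0,0,0,0,0,1],[0,0,0,0,0,0,1],[0,0,0,0,0,0,1]]}}

```text
time: 34.35
tool_pos: [0.4825, 0.2314, 0.0798]
tcp_rot: [2.064, 2.368, 0.002]
wrist_force: [0.5, 0.1, 0.8]
width: 1.0
grip_force: 0.0
```

```bash
python3 - <<'E'
from h import *
for i in range(4): read_camera("wrist")
show(); plan([.4820,.2310,.0392],97.9)
p=shot("top","top1"); print([(round(float(d["score"]),2),np.round(d["bbox"])) for d in masks_of(p,"socket_a")][:4])
E
```

```text
t 34.55 tcp [0.4824 0.2313 0.0797] q [0.4006 0.1459 2.0467 0.0001 0.9474 0.2636] toolx yaw 97.84930211336975 tooly yaw 7.849263490005698 tilt 0.08993573811638708 F [-0.7058  0.0545 -0.5008] w 0.999 g 0.0
d [-0.0004 -0.0003 -0.0405] dyaw 0.050697886630260314 rows 2
[0, 0, -0.0, -0.0, -0.0, 0.02, 1],[0, 0, -0.1, -0.0003, -0.0004, 0.0205, 1],
[(0.51, array([200., 240., 214., 251.])), (0.45, array([176., 240., 187., 253.]))]
```

{"api": "drive_tool", "payload": {"rows": [[0,0,0,0,-0.0004,0.0205,1],[0,0,0,0,0,0.02,1],[0,0,0,0,0,0,1],[0,0,0,0,0,0,0.6],[0,0,0,0,0,0,0.2],[0,0,0,0,0,0,0],[0,0,0,0,0,0,0],[0,0,0,0,0,0,0]], "force": 80}}

```text
time: 35.32
tool_pos: [0.4822, 0.2315, 0.0394]
tcp_rot: [2.063, 2.368, 0.003]
wrist_force: [1.0, 0.3, 2.6]
width: 0.297
grip_force: 9.3
```

{"api": "drive_tool", "payload": {"rows": [[0,0,0,0,0,0,0],[0,0,0,0,0,0,0],[0,0,0,0,0,0,0],[0,0,0,0,0,0,0]]}}

```text
time: 35.65
tool_pos: [0.4822, 0.2316, 0.0396]
tcp_rot: [2.063, 2.368, 0.003]
wrist_force: [-0.9, 0.0, 5.4]
width: 0.286
grip_force: 78.1
```

{"api": "drive_tool", "payload": {"rows": [[0,0,0,0,0,-0.012,0],[0,0,0,0,0,-0.03,0],[0,0,0,0,0,-0.035,0],[0,0,0,0,0,-0.02,0],[0,0,0,0,0,0,0],[0,0,0,0,0,0,0]]}}

```text
time: 36.15
tool_pos: [0.4822, 0.2316, 0.137]
tcp_rot: [2.063, 2.368, 0.005]
wrist_force: [-0.7, 0.2, -2.2]
width: 0.29
grip_force: 80.9
```

```bash
python3 - <<'E'
from h import *
show(); plan([.5946,-.1934,.115],97,0)
E
```

```text
t 36.15 tcp [0.4822 0.2316 0.137 ] q [0.4011 0.0776 2.0031 0.     1.0576 0.2638] toolx yaw 97.87121452161854 tooly yaw 7.87105276551017 tilt 0.19116743491310142 F [-0.7247  0.1736 -2.1684] w 0.29 g 80.9
d [ 0.1124 -0.425  -0.022 ] dyaw -0.8712145216185405 rows 12
[0, 0, 0.1, -0.036, 0.004, 0.002, 0],[0, 0, 0.1, -0.036, 0.005, 0.002, 0],[0, 0, 0.1, -0.036, 0.005, 0.002, 0],[0, 0, 0.1, -0.036, 0.005, 0.002, 0],[0, 0, 0.1, -0.037, 0.005, 0.002, 0],[0, 0, 0.1, -0.036, 0.005, 0.002, 0],[0, 0, 0.0, -0.036, 0.005, 0.002, 0],[0, 0, 0.1, -0.037, 0.004, 0.002, 0],
[0, 0, 0.0, -0.036, 0.005, 0.001, 0],[0, 0, 0.1, -0.037, 0.005, 0.002, 0],[0, 0, 0.0, -0.036, 0.004, 0.001, 0],[0, 0, 0.1, -0.0369, 0.0048, 0.002, 0],
```

{"api": "drive_tool", "payload": {"rows": [[0,0,0.1,-0.036,0.004,0.002,0],[0,0,0.1,-0.036,0.005,0.002,0],[0,0,0.1,-0.036,0.005,0.002,0],[0,0,0.1,-0.036,0.005,0.002,0],[0,0,0.1,-0.037,0.005,0.002,0],[0,0,0.1,-0.036,0.005,0.002,0],[0,0,0,-0.036,0.005,0.002,0],[0,0,0.1,-0.037,0.004,0.002,0]]}}

```text
time: 36.82
tool_pos: [0.555, -0.0527, 0.1165]
tcp_rot: [-2.075, -2.353, 0.004]
wrist_force: [0.7, 0.5, -2.2]
width: 0.282
grip_force: 80.8
```

{"api": "drive_tool", "payload": {"rows": [[0,0,0,-0.036,0.005,0.001,0],[0,0,0.1,-0.037,0.005,0.002,0],[0,0,0,-0.036,0.004,0.001,0],[0,0,0.1,-0.037,0.005,0.002,0],[0,0,0,0,0,0.02,0],[0,0,0,0,0,0.014,0],[0,0,0,0,0,0,0],[0,0,0,0,0,0,0]]}}

```text
time: 37.48
tool_pos: [0.5912, -0.1923, 0.076]
tcp_rot: [-2.078, -2.348, 0.003]
wrist_force: [0.1, -0.1, -2.5]
width: 0.288
grip_force: 80.8
```

```bash
python3 - <<'E'
from h import *
for i in range(9): read_camera("wrist")
show(); plan([.5944,-.1932,.072],97,0)
E
```

```text
t 37.93 tcp [ 0.5942 -0.1935  0.08  ] q [-0.3547  0.3019  1.8519  0.      0.9868 -0.477 ] toolx yaw 97.00617668732082 tooly yaw 7.006196309641474 tilt 0.05351408711229118 F [-0.4451  1.1585 -1.6783] w 0.285 g 80.9
d [ 0.0002  0.0003 -0.008 ] dyaw -0.006176687320817109 rows 1
[0, 0, 0.0, 0.0003, 0.0002, 0.008, 0],
```

{"api": "drive_tool", "payload": {"rows": [[0,0,0,0.0005,0.0002,0.003,0],[0,0,0,0,0,0.002,0],[0,0,0,0,0,0.002,0],[0,0,0,0,0,0.001,0],[0,0,0,0,0,0.001,0],[0,0,0,0,0,0.001,0],[0,0,0,0,0,0,0],[0,0,0,0,0,0,0]]}}

```text
time: 38.6
tool_pos: [0.5944, -0.1935, 0.0693]
tcp_rot: [2.082, 2.352, 0.0]
wrist_force: [0.7, 0.4, -1.9]
width: 0.282
grip_force: 81.1
```

```bash
python3 - <<'E'
from h import *
read_camera("wrist"); show()
E
```

```text
t 38.65 tcp [ 0.5943 -0.1935  0.0693] q [-0.3546  0.3145  1.8581 -0.0001  0.9683 -0.4762] toolx yaw 96.96575822160601 tooly yaw 6.965768302316441 tilt 0.03609672014289254 F [ 0.8107 -1.0369 -1.4293] w 0.284 g 81.1
```

At 0.0693 it has already passed the nut's top with no contact force, so s1 is the right socket. Seating it now.

{"api": "drive_tool", "payload": {"rows": [[0,0,0,0,0,0.001,0],[0,0,0,0,0,0.001,0],[0,0,0,0,0,0.001,0],[0,0,0,0,0,0.001,0],[0,0,0,0,0,0.001,0],[0,0,0,0,0,0.001,0],[0,0,0,0,0,0.0005,0],[0,0,0,0,0,0,0]]}}

```text
time: 39.32
tool_pos: [0.5945, -0.1936, 0.0641]
tcp_rot: [2.082, 2.352, 0.0]
wrist_force: [-1.0, -0.2, 5.4]
width: 0.284
grip_force: 81.7
```

```bash
python3 - <<'E'
from h import *
for i in range(4): read_camera("wrist")
show()
p=shot("side","side2"); a=p["color"][120:340,100:400,::-1]
cv2.imwrite("pics/side2x.png",cv2.resize(cv2.convertScaleAbs(a,alpha=1.4),(800,587),interpolation=cv2.INTER_CUBIC))
E
```

```text
t 39.52 tcp [ 0.5945 -0.1936  0.0641] q [-0.3545  0.3207  1.8609 -0.0001  0.959  -0.4762] toolx yaw 96.97459472245085 tooly yaw 6.974617845290037 tilt 0.05342287955729206 F [-0.4702 -0.3729  4.3578] w 0.283 g 81.7
```

View pics/side2x.png

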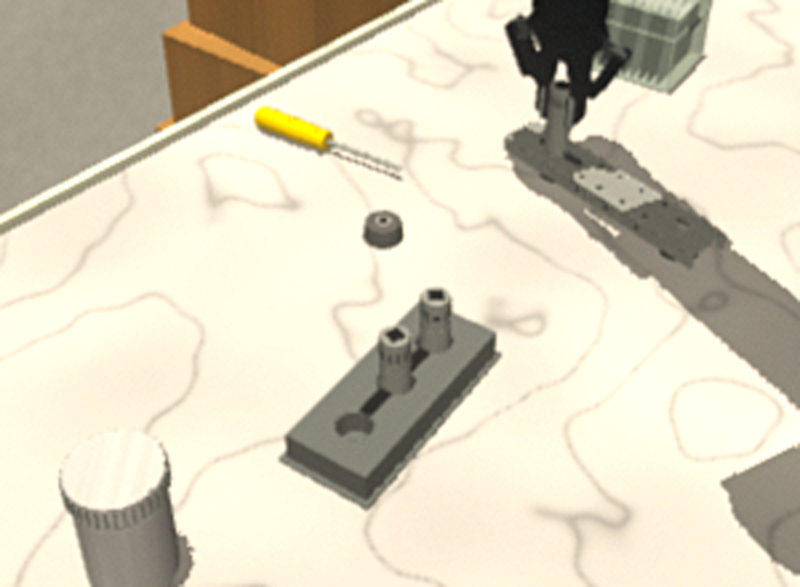

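The side view shows the gripped socket down on the nut at (560,130) and the other two upright in the tray at (395,360) and (437,320). The TCP is at 0.0641, which is full depth, with about 5 N of contact. Handing in.

```bash
python3 -c "
from workcell import workorder
print(workorder.finish_job())"
```

```text
the job is handed in; nothing more can be done
None
```

The job is handed in: the socket from the +y-end pocket (farthest from the rail) fits and is fully home on the nut, still gripped at about 80 N. The two that did not fit stand mouth down in their pockets, and the verdict was not reported back to me.

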